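Trip the blade drawer's hidden latch with the release pin

TASK

The carving-blade drawer is locked by a hidden spring latch. First set the wax tin that stands in front of it upright on the bench clear of the drawer's path, then push the thin square-handled release pin from the tool rack straight in through the small hole in the cabinet's sloped panel until the drawer springs out. Draw the drawer fully out to its stop and leave it open, stand the pin back upright in the rack hole it came from, and leave the other loose things where they are.

Things in the scene. Friction and masses are not known exactly. Their poses are not given: they have to be found in the camera images.
- hole (a point): Centre of the round 12 mm access hole (dark rim ring, 24 mm) on the outer face of the cabinet's sloped panel (4 mm thick). z points straight out of the panel, 35 degrees from vertical, leaning to the cabinet's front; x up the slope. The hidden latch plunger (end 19 mm across) lies 25 mm below the outer face, straight behind the hole, and is tripped by pushing it straight in.
- latch (a joint): Travel of the hidden spring plunger, m: 0 at rest, grows as it is pushed in along the hole's -z, stop at 0.012. It frees the drawer at about 0.0055 (push to 0.010 to be sure); 2 N to start, about 7 N at the stop; springs back by itself.
- drawer (a joint): Travel of the blade drawer, m: 0 to 0.0015 shut (held by the latch, slight play), grows as it slides out of the cabinet's front, along the cabinet's -x; end stop at 0.110. Once unlatched a spring drives it out to about 0.05 within a second; from there it must be drawn by hand (1.5 N friction plus 30 N per m/s) and stays where left.
- pull_tab (a point): Middle of the top edge of the drawer's upright steel pull tab: 40 mm wide (y), 12 mm thick (x), 99 mm above the bench, standing 32 mm above the wooden drawer front (12 mm thick, 178 mm wide, top 67 mm above the bench). Axes as the cabinet. Behind its front the drawer is open, 158 mm wide inside.
- cabinet: Grey steel blade cabinet, fixed, 180 mm wide (y), 200 mm deep (x). Origin on the bench under the middle of its front face; x points from front to back. Above the drawer a panel slopes up at 35 degrees from the front edge (70 mm high) to 154 mm high at 120 mm behind the front; then a flat top. A small LED lamp on it has its head (90 mm across) 276 to 305 mm above the bench, 100 to 190 mm behind the front.
- pin: Release pin, loose, standing in the rack: square light-wood handle 24 x 24 mm, 85 mm long, with a thin round steel rod (6 mm diameter, 75 mm long) below. Origin at the middle of the handle's underside, which rests on the rack board; z up the handle, x and y square to its sides, within 0.15 rad of the rack's at the start. About 70 g.
- pin_tip (a point): Free end of the pin's steel rod, 75 mm below the pin's origin along its -z.
- rack: Wooden tool rack, fixed, 240 mm long (x), 70 mm wide (y), origin under its middle. Its top board (16 mm thick, top 100 mm above the bench) has four 16 mm through holes at x = -75, -25, 25 and 75 mm, y = 0, a tool standing in each; below the board it is open down to a base 10 mm above the bench.
- gouge0: Carving gouge standing in the rack, round wooden handle 27 mm thick, 84 mm above the rack board. Origin at the handle's underside. Leave it.
- gouge1: Carving gouge in the rack, round handle 29 mm thick, 78 mm above the board. Leave it.
- gouge2: Carving gouge in the rack, round handle 25 mm thick, 82 mm above the board. Leave it.
- tin: Wax tin with a white cap, loose, 50 mm across and 70 mm high, about 150 g, standing in front of the drawer, in its path. Origin under its middle; z up. There is room for it on the bench to the right of the drawer's path, about 150 mm to the right (-y) of the cabinet's middle line.
- strop: Strop block, 140 x 40 x 25 mm, lying left of the drawer's path. Leave it.
- mallet: Round wooden mallet lying on the bench, head 66 mm thick, 220 mm long. Leave it.
- brush: Hand brush lying flat at the back of the bench, below 50 mm high. Leave it.
Not all that is in view belongs to the job. There is more than one size of the tin; the one meant has the size given above.

How it is judged:
By the outcome, as a careful person would: the job done as asked, in the order asked, and still so for the second after the job is handed in, with the robot touching nothing.
It also fails if it takes over 72 s, if anything falls off the work surface, if the arm or the gripper's body presses on something with over 40 N, if the wrist force passes 120 N, or if a joint passes its speed limit or range.

ROBOT

A 7-joint arm with a two-finger parallel gripper is mounted at the origin on the work surface. World frame = base frame: x ahead of the robot, y to its left, z up, the work surface at z = 0. Lengths are in m, angles in rad, forces in N, time in s.
With the tool pointing down it reaches from about 0.4 to 0.925 m from the base axis. Payload 5.6 kg.
Tool frame: the origin (TCP) lies midway between the tips of the shut fingers; the grasp point (between the pads) lies 19 mm behind it; z points along the fingers, y is the line along which they close (so a half turn about z gives the same grasp; the last joint's range is limited). The gripper opens to 85 mm and grips with 20 to 120 N. Pads are 22 mm wide; open, the fingers measure 114 mm over their backs; the gripper's body (76 mm by 85 mm) begins 54 mm behind the grasp point. The pads swing forward as they close: fully open they stand 13 mm farther back than shut.
Start: joints at [-1.303, 0.468, -0.012, 1.603, 0.006, 1.071, -0.056], TCP at [0.199, 0.619, 0.231] pointing down, gripper open.
Joint ranges: [-2.53, 2.53], [-0.31, 2.02], [-1.57, 1.55], [0.28, 2.44], [-1.29, 4.43], [0.15, 1.84], [-2.92, 2.92]. Speed limits (rad/s): [2.57, 2.57, 3.14, 3.14, 3.14, 3.14, 3.14].

INTERFACE

Orientations are given as a unit quaternion [x, y, z, w].
In Python, from station import sense, read_camera, camera_params, sign_off gives the robot as it stands. The module is installed in compiled form; this text tells all that it offers.
- The arm moves only by the tool apply_moves, never from a script. Its argument "deltas" is a list of rows, each an object of numbers: "tx", "ty", "tz": the shift along the tool's x, y, z in m; "rx", "ry", "rz": the turn, a rotation vector about the tool's x, y, z in degrees; "jaw": the closure, from -1 (fully open) to 1 (shut), so that 0 is half open. In form: [{"tx": .., "ty": .., "tz": .., "rx": .., "ry": .., "rz": .., "jaw": ..}, ...]. A call has 1 to 8 rows; each row is the pose to reach, as a shift and turn from the pose commanded when the call began, along the tool's axes at that moment; what a row does not reach only later rows make up. A row lasts 1/10 s, in which the tool goes at most 50 mm and 8.59 degrees, less where a joint would pass 70% of its speed; a pose out of reach is approached as far as the arm can. A call with a gripper value outside its range is refused whole. The fingers move at their own pace and stop on an object; "grip_force" is the grip in N (left out, the last holds). Time passes only in rows, so rows that repeat a pose let the fingers close. It gives the time, the measured TCP pose, the force, the opening and the grip force at its end, in the units of the state.
- sense(): the state, without advancing time (a new reading comes with each control period).
- read_camera(name): name is "scene" or "top" or "wrist"; returns (picture, depth): 420x560x3 uint8, blue, green, red; 420x560 float32, m along the optical axis (not along the pixel's ray), 0 where there is no reading.
- camera_params(name): a dict with "intrinsics" (3x3 intrinsics, pixels), "dist_coeffs" ([k1, k2, p1, p2, k3] as OpenCV has them; the pictures are not rectified), "rvec" (rotation vector, rad) and "tvec" (3), from world to camera coordinates, as OpenCV has them; the wrist camera has in their place "mount" (4x4, takes a point from camera to tool coordinates, whose origin is the TCP and whose axes are the flange's). Camera axes: x right, y down, z forward; pixel columns grow to the right and rows downward; lengths in m; the calibration is good to about 2 mm. A picture is of the moment at which its call begins: read the wrist's pose just before it. camera_params takes no time and is no camera call.
- sign_off(): hands the job in; it is judged then, once.
The state is a dict: "time": time; "joints": joint angles; "qvel": joint speeds; "joint_torque": joint torques, N m; "eef_pos": TCP position; "tool_rot": TCP orientation; "contact_force": force on the tool from outside, world axes, zero at the start; "moment": the same for the moment, N m; "gripper_width": finger opening in m; "grasp_force": force on a finger pad.
Only numpy, scipy, OpenCV 4.12 (cv2) and the standard library are available. Lean on these libraries where they do the work, as an engineer would, in place of code of your own. Each camera call takes 0.05 s, during which the arm holds its last target. There are 200 camera calls.

## Working session

There is one attempt and no reset: what is moved stays moved. The work goes in short steps, Python scripts to look and compute and a tool call to move; the robot and the scene stay as the last step left them, time stands still between calls to the robot, and variables do not carry over. Pictures are saved under pics/ and viewed, at most 10 in all, crops included, and the job is handed in when it is done.

Besides the shell and the picture viewer there is one more tool, called after "Request:" as name(argument=value, ...), one argument or row to a line, values as JSON. apply_moves: Moves the arm, as the interface text tells. Its arguments: {"type":"object","properties":{"deltas":{"type":"array"},"grip_force":{"type":"number"}},"required":["deltas"]}

```bash
mkdir -p pics; cat > h.py <<'E'
import numpy as np, cv2
from station import sense, read_camera, camera_params
from scipy.spatial.transform import Rotation as R
def cam(name, s=None):
    p=camera_params(name); K=np.array(p["intrinsics"],float); d=np.array(p["dist_coeffs"],float)
    if "mount" in p:
        s=s or sense(); T=np.eye(4); T[:3,:3]=R.from_quat(s["tool_rot"]).as_matrix(); T[:3,3]=s["eef_pos"]
        M=T@np.array(p["mount"])
    else:
        C=np.eye(4); C[:3,:3]=cv2.Rodrigues(np.array(p["rvec"],float))[0]; C[:3,3]=np.ravel(p["tvec"]); M=np.linalg.inv(C)
    return K,d,M
def ray(c,uv):
    K,d,M=c; n=cv2.undistortPoints(np.array(uv,float).reshape(-1,1,2),K,d).reshape(-1,2)
    return M[:3,3], np.c_[n,np.ones(len(n))]@M[:3,:3].T
def onplane(c,uv,z):
    o,r=ray(c,uv); return o+r*((z-o[2])/r[:,2])[:,None]
def pts(c,uv,dep):
    o,r=ray(c,uv); uv=np.array(uv,int).reshape(-1,2); return o+r*dep[uv[:,1],uv[:,0]][:,None]
def cloud(c,dep):
    h,w=dep.shape; v,u=np.mgrid[:h,:w]; uv=np.c_[u.ravel(),v.ravel()]
    return pts(c,uv,dep).reshape(h,w,3)
def proj(c,X):
    K,d,M=c; W=np.linalg.inv(M); return cv2.projectPoints(np.array(X,float).reshape(-1,3),cv2.Rodrigues(W[:3,:3])[0],W[:3,3],K,d)[0].reshape(-1,2)
E
python3 - <<'E'
from h import *
s=sense(); print({k:np.round(v,3).tolist() for k,v in s.items()})
for n in("scene","top","wrist"):
    c=cam(n); im,d=read_camera(n); np.savez(f"{n}0.npz",im=im,d=d,M=c[2]); cv2.imwrite(f"pics/{n}0.png",im); print(n,c[2].round(3).tolist(),c[0].round(0).tolist(),c[1].round(3), (d>0).mean())
E
```

```text
{'time': 0.0, 'joints': [-1.303, 0.468, -0.012, 1.604, 0.006, 1.071, -0.056], 'qvel': [0.001, 0.001, -0.001, -0.002, -0.0, -0.0, -0.002], 'joint_torque': [0.0, -53.239, 0.022, -25.13, 0.011, 0.008, 0.0], 'eef_pos': [0.199, 0.618, 0.23], 'tool_rot': [0.155, 0.988, -0.001, -0.0], 'contact_force': [-0.796, 0.704, -0.977], 'moment': [0.058, 0.055, -0.004], 'grasp_force': 0.0, 'gripper_width': 0.085}
scene [[-0.997, 0.065, -0.047, 0.654], [0.079, 0.695, -0.715, 0.816], [-0.014, -0.716, -0.698, 0.964], [0.0, 0.0, 0.0, 1.0]] [[528.0, 0.0, 282.0], [0.0, 528.0, 221.0], [0.0, 0.0, 1.0]] [-0.034  0.     0.     0.     0.   ] 0.9958843537414966
top [[0.143, -0.966, 0.213, 0.356], [-0.99, -0.141, 0.028, -0.11], [0.003, -0.215, -0.977, 1.174], [0.0, 0.0, 0.0, 1.0]] [[401.0, 0.0, 280.0], [0.0, 401.0, 211.0], [0.0, 0.0, 1.0]] [-0.097  0.     0.     0.     0.   ] 0.9959141156462585
wrist [[0.305, 0.905, 0.298, 0.122], [0.952, -0.289, -0.097, 0.643], [-0.002, 0.313, -0.95, 0.373], [0.0, 0.0, 0.0, 1.0]] [[349.0, 0.0, 283.0], [0.0, 349.0, 212.0], [0.0, 0.0, 1.0]] [0.021 0.    0.    0.    0.   ] 0.9963180272108844
```

View pics/scene0.png

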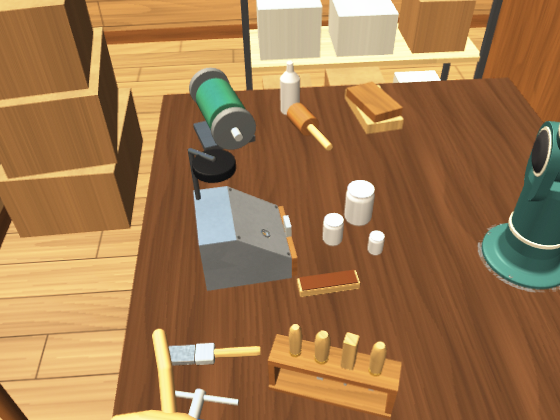

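View pics/top0.png

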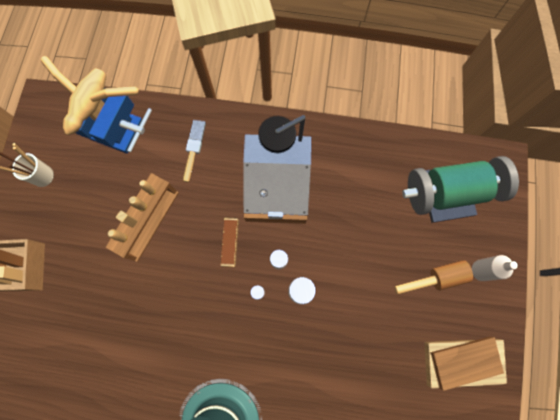

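The scene picture shows three white-capped tins at about (334,230), (360,203) and (376,243). The rack has four tools at (295,340), (321,347), (349,351) and (377,358), with the square handle at (349,351). The hole's rim is at (265,233) and the pull tab at (287,226). The top view shows the tins at (279,259), (302,291) and (257,293), the rim at (263,193) and the tab at (276,214). Next I'll measure their sizes.

```bash
python3 - <<'E'
from h import *
top=np.load("top0.npz"); sc=np.load("scene0.npz")
ct=cam("top"); cs=cam("scene"); Pt=cloud(ct,top["d"]); Ps=cloud(cs,sc["d"])
for n,uv in dict(A=(279,259),B=(302,291),C=(257,293)).items():
    z=Pt[uv[1]-2:uv[1]+3,uv[0]-2:uv[0]+3,2].mean()
    p=Pt[uv[1],uv[0]]; m=(np.linalg.norm(Pt[...,:2]-p[:2],axis=2)<.06)&(abs(Pt[...,2]-z)<.008)
    cn=max(cv2.findContours(m.astype('u1'),0,2)[0],key=cv2.contourArea); (u,v),r=cv2.minEnclosingCircle(cn)
    q=onplane(ct,[[u,v],[u+r,v]],z); print("tin",n,"z",z.round(3),q[0].round(4),"diam",2*np.linalg.norm(q[1]-q[0]).round(3))
    m=(np.linalg.norm(Ps[...,:2]-q[0,:2],axis=1 if 0 else 2)<.05)&(Ps[...,2]>z-.006)
    P=Ps[m]; print("  scene mid",((P.min(0)+P.max(0))/2).round(4),"ext",np.ptp(P,axis=0).round(3), 'z',np.median(P[:,2]).round(3))
# rack tools tops
for n,P0 in (("top",Pt),("scene",Ps)):
    m=(P0[...,2]>.15)&(P0[...,2]<.22)&(P0[...,1]>.05)
    k,l,st,ce=cv2.connectedComponentsWithStats(m.astype('u1'))
    for i in range(1,k):
        if st[i,4]>15:
            P=P0[l==i]; t=P[P[:,2]>P[:,2].max()-.012]; print(n,st[i],"top",((t.min(0)+t.max(0))/2).round(3),P[:,2].max().round(3),np.ptp(t,axis=0).round(3))
# cabinet: front edge etc from scene
for uv in ((265,233),(287,226)): print("scene",uv,Ps[uv[1],uv[0]].round(4))
for uv in ((263,193),(276,214)): print("top",uv,Pt[uv[1],uv[0]].round(4))
def crop(d,x,y,w,h,k): return cv2.resize(d["im"][y:y+h,x:x+w],(w*k,h*k),interpolation=2)
a=crop(sc,190,170,150,120,5); b=crop(sc,260,315,150,105,5)
cv2.imwrite("pics/cropA.png",cv2.resize(np.vstack([a,b]),(533,800))[:,:])
cv2.imwrite("pics/cropB.png",np.hstack([crop(sc,310,170,80,100,5),crop(sc,260,315,150,100,5)][:1]+[cv2.resize(crop(sc,260,320,150,100,3),(400,500))]))
E
```

```text
Traceback (most recent call last):
ValueError: max() iterable argument is empty
```

```bash
cat > m.py <<'E'
from h import *
top=np.load("top0.npz"); sc=np.load("scene0.npz")
ct=cam("top"); cs=cam("scene"); Pt=cloud(ct,top["d"]); Ps=cloud(cs,sc["d"])
for n,uv in dict(A=(279,259),B=(302,291),C=(257,293)).items():
    z=np.median(Pt[uv[1]-2:uv[1]+3,uv[0]-2:uv[0]+3,2])
    p=onplane(ct,[uv],z)[0]; m=(np.linalg.norm(Pt[...,:2]-p[:2],axis=2)<.06)&(abs(Pt[...,2]-z)<.012)
    print("tin",n,z.round(3),p.round(3),m.sum())
    if not m.sum(): continue
    cn=max(cv2.findContours(m.astype('u1'),0,2)[0],key=cv2.contourArea); (u,v),r=cv2.minEnclosingCircle(cn)
    q=onplane(ct,[[u,v],[u+r,v]],z); print("  ",q[0].round(4),"diam",2*np.linalg.norm(q[1]-q[0]).round(3))
    m=(np.linalg.norm(Ps[...,:2]-q[0,:2],axis=2)<.05)&(Ps[...,2]>z-.006)
    P=Ps[m]; print("  scene mid",((P.min(0)+P.max(0))/2).round(4) if len(P) else 0,"ext",np.ptp(P,axis=0).round(3) if len(P) else 0)
for n,P0 in (("top",Pt),("scene",Ps)):
    m=(P0[...,2]>.15)&(P0[...,2]<.22)&(P0[...,1]>.05)
    k,l,st,ce=cv2.connectedComponentsWithStats(m.astype('u1'))
    for i in range(1,k):
        if st[i,4]>15:
            P=P0[l==i]; t=P[P[:,2]>P[:,2].max()-.012]; print(n,st[i],"top",((t.min(0)+t.max(0))/2).round(3),P[:,2].max().round(3),np.ptp(t,axis=0).round(3))
for uv in ((265,233),(287,226),(321,332),(349,338)): print("scene",uv,Ps[uv[1],uv[0]].round(4))
for uv in ((263,193),(276,214),(122,217)): print("top",uv,Pt[uv[1],uv[0]].round(4))
def crop(d,x,y,w,h): return cv2.resize(d["im"][y:y+h,x:x+w],(390,400),interpolation=2)
cv2.imwrite("pics/cropB.png",np.hstack([crop(sc,300,170,100,100),crop(sc,260,315,150,105)]))
E
python3 m.py
```

```text
tin A 0.07 [ 0.464 -0.096  0.07 ] 237
   [ 0.4646 -0.094   0.0696] diam 0.048
  scene mid [ 0.4681 -0.094   0.0686] ext [0.044 0.048 0.01 ]
tin B 0.1 [ 0.386 -0.169  0.1  ] 484
   [ 0.3886 -0.1682  0.0996] diam 0.066
  scene mid [ 0.3905 -0.1667  0.0989] ext [0.066 0.07  0.01 ]
tin C 0.052 [ 0.365 -0.05   0.052] 129
   [ 0.3668 -0.0485  0.0519] diam 0.036
  scene mid [ 0.3689 -0.0489  0.0502] ext [0.034 0.041 0.008]
top [101  72   6  19  42] top [0.855 0.443 0.214] 0.22 [0.054 0.009 0.011]
top [105  97   9   7  31] top [0.831 0.447 0.153] 0.155 [0.021 0.023 0.005]
top [ 65  96  60  43 595] top [0.745 0.475 0.214] 0.22 [0.106 0.063 0.012]
top [ 13 143  13  15  63] top [0.637 0.646 0.209] 0.215 [0.009 0.008 0.012]
top [  0 152   7   5  18] top [0.627 0.715 0.167] 0.173 [0.007 0.007 0.012]
top [  8 164  13   7  40] top [0.589 0.652 0.202] 0.207 [0.007 0.004 0.01 ]
top [  0 166   9   5  25] top [0.587 0.698 0.171] 0.177 [0.007 0.006 0.012]
top [139 180  12  11  92] top [0.597 0.283 0.178] 0.184 [0.019 0.022 0.012]
top [129 196  13  12 115] top [0.55  0.3   0.177] 0.183 [0.023 0.022 0.011]
top [116 211  16  14 130] top [0.501 0.318 0.184] 0.19 [0.028 0.026 0.012]
top [108 230  14  10 104] top [0.455 0.333 0.182] 0.188 [0.019 0.021 0.012]
scene [537 203  23  27 423] top [0.034 0.056 0.214] 0.22 [0.023 0.012 0.012]
scene [289 324  13  19 205] top [0.599 0.286 0.179] 0.185 [0.02  0.017 0.012]
scene [315 331  16  20 240] top [0.553 0.303 0.175] 0.181 [0.023 0.02  0.012]
scene [343 332  17  24 314] top [0.505 0.318 0.183] 0.189 [0.028 0.031 0.012]
scene [371 342  15  21 247] top [0.46  0.338 0.179] 0.185 [0.02  0.019 0.012]
scene (265, 233) [ 0.6364 -0.1185  0.0121]
scene (287, 226) [ 0.5858 -0.0506  0.0996]
scene (321, 332) [0.5549 0.2953 0.1762]
scene (349, 338) [0.5092 0.3161 0.1827]
top (263, 193) [ 0.6587 -0.0197  0.0115]
top (276, 214) [ 0.5819 -0.0709  0.1006]
top (122, 217) [0.4999 0.3144 0.1843]
```

View pics/cropB.png

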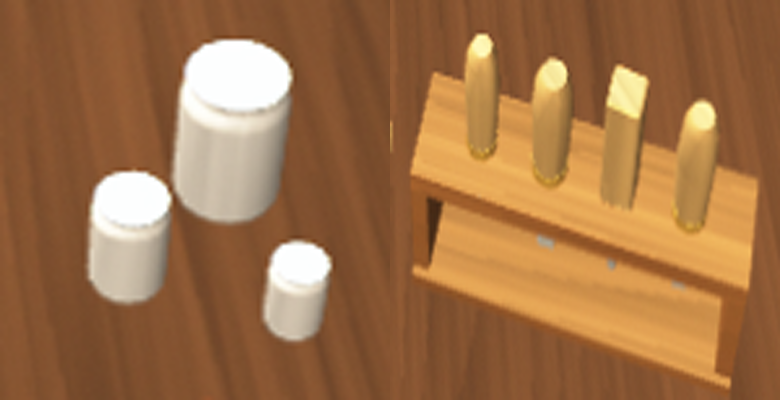

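The crop confirms the choice. Tin A (scene (334,230), 50 mm across, 70 mm high) is the one meant; B (100 mm high) and C (52 mm high) are not. The pin is the square handle at scene (349,351), and the others are round. Next I'll measure the cabinet, the hole and the pin's yaw.

```bash
cat > c.py <<'E'
from h import *
D={n:np.load(n+"0.npz") for n in("top","scene")}
# sloped panel plane
box={"top":(250,170,305,208),"scene":(240,205,280,260)}
for n,(a,b,c_,e) in box.items():
    c=cam(n); P=cloud(c,D[n]["d"])[b:e,a:c_].reshape(-1,3); P=P[(P[:,2]>.07)&(P[:,2]<.17)]
    for _ in range(4):
        m=P.mean(0); nrm=np.linalg.svd(P-m,full_matrices=False)[2][2]; nrm*=np.sign(nrm[2]); P=P[abs((P-m)@nrm)<.003]
    print(n,len(P),"normal",nrm.round(3),"tilt",np.degrees(np.arccos(nrm[2])).round(1),"yaw",np.degrees(np.arctan2(-nrm[1],-nrm[0])).round(1),"m",m.round(4))
    g=cv2.cvtColor(D[n]["im"],cv2.COLOR_BGR2GRAY)
    u0,v0={"top":(263,193),"scene":(265,233)}[n]; w=g[v0-9:v0+10,u0-9:u0+10].astype(float); t=np.median(w)-25
    mk=(w<t); k,l,st,ce=cv2.connectedComponentsWithStats(mk.astype('u1')); i=1+np.argmax(st[1:,4])
    mm=(st[i,0]+(st[i,2]-1)/2+u0-9, st[i,1]+(st[i,3]-1)/2+v0-9); print(" ring px",mm,st[i])
    o,r=ray(c,[mm]); h=o+r[0]*(((m-o)@nrm)/(r[0]@nrm)); print(" hole",h.round(4))
# pull tab & drawer front and sides from clouds
for n in D:
    P=cloud(cam(n),D[n]["d"]).reshape(-1,3)
    t=P[(P[:,2]>.092)&(P[:,2]<.105)&(P[:,0]>.55)&(P[:,0]<.605)&(abs(P[:,1]+.07)<.06)]; print(n,"tab",len(t),t.min(0).round(3),t.max(0).round(3))
    q=P[(P[:,2]>.14)&(P[:,2]<.16)&(P[:,0]>.6)&(P[:,0]<.85)&(P[:,1]<.1)&(P[:,1]>-.2)]; print(n,"top",len(q),np.percentile(q,[2,98],axis=0).round(3).tolist()) if len(q) else 0
# pin yaw: top square in both
for n in D:
    P=cloud(cam(n),D[n]["d"]); m=(np.linalg.norm(P[...,:2]-[.503,.318],axis=2)<.022)&(P[...,2]>.176)
    cn=max(cv2.findContours(m.astype('u1'),0,1)[0],key=cv2.contourArea).reshape(-1,2)
    X=onplane(cam(n),cn,.185)[:,:2].astype('f4'); print(n,"pin",cv2.minAreaRect(X*1000))
    # rack board
    b=(P[...,2]>.093)&(P[...,2]<.106)&(np.linalg.norm(P[...,:2]-[.527,.31],axis=2)<.16); print("  rack",cv2.minAreaRect((P[b][:,:2]*1000).astype('f4')))
E
python3 c.py
```

```text
top 1801 normal [-0.57  -0.062  0.819] tilt 35.0 yaw 6.2 m [ 0.6503 -0.0643  0.1124]
 ring px (np.float64(261.0), np.float64(190.5)) [5 5 5 4 5]
 hole [ 0.6398 -0.0207  0.1084]
scene 683 normal [-0.582  0.002  0.813] tilt 35.6 yaw -0.2 m [ 0.6484 -0.0653  0.1084]
 ring px (np.float64(264.5), np.float64(231.0)) [ 5  5  8  5 18]
 hole [ 0.6388 -0.0372  0.1015]
top tab 75 [ 0.574 -0.088  0.094] [ 0.591 -0.048  0.103]
top top 1902 [[0.685, -0.138, 0.141], [0.787, 0.036, 0.158]]
scene tab 77 [ 0.577 -0.091  0.092] [ 0.592 -0.047  0.101]
scene top 2567 [[0.691, -0.137, 0.141], [0.789, 0.04, 0.157]]
top pin ((501.6265563964844, 315.6080017089844), (25.682510375976562, 24.459110260009766), 66.41523742675781)
  rack ((525.9730224609375, 308.4959411621094), (63.49439239501953, 241.1949462890625), 70.26346588134766)
scene pin ((506.04119873046875, 321.72796630859375), (28.18082046508789, 24.10972023010254), 65.19771575927734)
  rack ((529.4437255859375, 309.80804443359375), (64.63233184814453, 239.31295776367188), 70.02356719970703)
```

Request:
apply_moves(
  deltas=[
    {"tx":-0.472,"ty":-0.596},
    {"tx":-0.472,"ty":-0.596},
    {"tx":-0.472,"ty":-0.596},
    {"tx":-0.472,"ty":-0.596},
    {"tx":-0.472,"ty":-0.596},
    {"tx":-0.472,"ty":-0.596},
    {"tx":-0.472,"ty":-0.596},
    {"tx":-0.472,"ty":-0.596},
  ],
)

```text
schema error: expected keys tx, ty, tz, rx, ry, rz, jaw
```

Request:
apply_moves(
  deltas=[
    {"tx":-0.472,"ty":-0.596,"tz":0,"rx":0,"ry":0,"rz":0,"jaw":-1},
    {"tx":-0.472,"ty":-0.596,"tz":0,"rx":0,"ry":0,"rz":0,"jaw":-1},
    {"tx":-0.472,"ty":-0.596,"tz":0,"rx":0,"ry":0,"rz":0,"jaw":-1},
    {"tx":-0.472,"ty":-0.596,"tz":0,"rx":0,"ry":0,"rz":0,"jaw":-1},
    {"tx":-0.472,"ty":-0.596,"tz":0,"rx":0,"ry":0,"rz":0,"jaw":-1},
    {"tx":-0.472,"ty":-0.596,"tz":0,"rx":0,"ry":0,"rz":0,"jaw":-1},
    {"tx":-0.472,"ty":-0.596,"tz":0,"rx":0,"ry":0,"rz":0,"jaw":-1},
    {"tx":-0.472,"ty":-0.596,"tz":0,"rx":0,"ry":0,"rz":0,"jaw":-1},
  ],
)

```text
time: 0.95
eef_pos: [0.3396, 0.2423, 0.2314]
tool_rot: [0.155, 0.988, 0.0, 0.0]
contact_force: [1.2, 0.5, 0.3]
gripper_width: 0.0855
grasp_force: 0.0
```

Request:
apply_moves(
  deltas=[
    {"tx":-0.223,"ty":-0.281,"tz":0,"rx":0,"ry":0,"rz":0,"jaw":-1},
    {"tx":-0.223,"ty":-0.281,"tz":0,"rx":0,"ry":0,"rz":0,"jaw":-1},
    {"tx":-0.223,"ty":-0.281,"tz":0,"rx":0,"ry":0,"rz":0,"jaw":-1},
    {"tx":-0.223,"ty":-0.281,"tz":0,"rx":0,"ry":0,"rz":0,"jaw":-1},
    {"tx":-0.223,"ty":-0.281,"tz":0,"rx":0,"ry":0,"rz":0,"jaw":-1},
    {"tx":-0.223,"ty":-0.281,"tz":0,"rx":0,"ry":0,"rz":0,"jaw":-1},
    {"tx":-0.223,"ty":-0.281,"tz":0,"rx":0,"ry":0,"rz":0,"jaw":-1},
    {"tx":-0.223,"ty":-0.281,"tz":0,"rx":0,"ry":0,"rz":0,"jaw":-1},
  ],
)

```text
time: 1.75
eef_pos: [0.4667, -0.0973, 0.2317]
tool_rot: [0.159, 0.987, -0.001, 0.001]
contact_force: [-0.2, -0.3, -0.6]
gripper_width: 0.0849
grasp_force: 0.0
```

```bash
cat >> h.py <<'E'
def delta(p,Rt=None,s=None):
    s=s or sense(); R0=R.from_quat(s["tool_rot"]); t=R0.inv().apply(np.array(p)-s["eef_pos"])
    r=(R0.inv()*R.from_matrix(Rt)).as_rotvec(degrees=True) if Rt is not None else np.zeros(3)
    print("DELTA t",t.round(4),"r",r.round(2)); return t,r
def shot(tag):
    s=sense(); c=cam("wrist",s); im,d=read_camera("wrist"); np.savez(tag+".npz",im=im,d=d); cv2.imwrite(f"pics/{tag}.png",im); return s,c,im,d
E
python3 - <<'E'
from h import *
s,c,im,d=shot("w1"); print(s["eef_pos"])
P=cloud(c,d)
m=(np.linalg.norm(P[...,:2]-[.466,-.094],axis=2)<.04)&(P[...,2]>.06)
X=P[m]; print(len(X),(X.min(0)+X.max(0))/2,np.ptp(X,axis=0),np.median(X[:,2]))
delta([.466,-.094,.03])
E
```

```text
[ 0.46670303 -0.09725564  0.23174217]
13846 [ 0.46388462 -0.08935965  0.19008946] [0.05072216 0.07063635 0.2601314 ] 0.310212798591376
DELTA t [0.0011 0.0019 0.2014] r [0. 0. 0.]
```

View pics/w1.png

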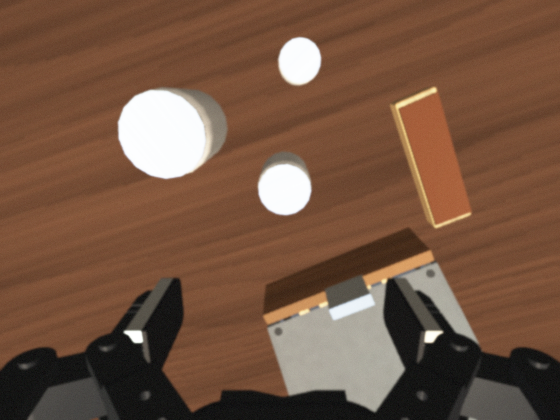

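The wrist view shows tin A at (285,187), centred between the fingers. The hole is out of view, hidden behind the gripper. The tab is at (350,297).

```bash
python3 - <<'E'
from h import *
s=sense(); c=cam("wrist",s); z=np.load("w1.npz"); P=cloud(c,z["d"])
m=(np.linalg.norm(P[...,:2]-[.466,-.094],axis=2)<.04)&(P[...,2]>.063)&(P[...,2]<.08)
X=P[m]; print(len(X),(X.min(0)+X.max(0))/2,np.ptp(X,axis=0),np.median(X[:,2]))
cn=max(cv2.findContours(m.astype('u1'),0,1)[0],key=cv2.contourArea); uv,r=cv2.minEnclosingCircle(cn); print(uv,r)
o=onplane(c,[uv],.07)[0]; print(o); delta([o[0],o[1],.03])
# cabinet: drawer front top edge and tab
t=P[(P[...,2]>.09)&(P[...,2]<.108)&(abs(P[...,0]-.585)<.03)&(abs(P[...,1]+.07)<.05)]; print("tab",t.min(0),t.max(0),cv2.minAreaRect((t[:,:2]*1000).astype('f4')))
f=P[(P[...,2]>.06)&(P[...,2]<.072)&(abs(P[...,0]-.585)<.04)&(abs(P[...,1]+.07)<.12)]; print("front",cv2.minAreaRect((f[:,:2]*1000).astype('f4')))
E
```

```text
2017 [ 0.46552688 -0.09433441  0.06747244] [0.04636074 0.04614918 0.00888565] 0.06983363982103385
(284.8043518066406, 188.5) 25.64535903930664
[ 0.46469729 -0.09414683  0.07      ]
DELTA t [0.0023 0.0014 0.2014] r [0. 0. 0.]
tab [ 0.57284959 -0.08862443  0.0900071 ] [ 0.61454095 -0.04454962  0.10044055] ((595.635986328125, -66.7097396850586), (42.532752990722656, 39.81019592285156), 6.425899028778076)
front ((584.5363159179688, -68.43187713623047), (20.352724075317383, 180.13832092285156), 6.439748764038086)
```

Request:
apply_moves(
  deltas=[
    {"tx":0.002,"ty":0.001,"tz":0.05,"rx":0,"ry":0,"rz":0,"jaw":-1},
    {"tx":0.002,"ty":0.001,"tz":0.1,"rx":0,"ry":0,"rz":0,"jaw":-1},
    {"tx":0.002,"ty":0.001,"tz":0.14,"rx":0,"ry":0,"rz":0,"jaw":-1},
    {"tx":0.002,"ty":0.001,"tz":0.175,"rx":0,"ry":0,"rz":0,"jaw":-1},
    {"tx":0.002,"ty":0.001,"tz":0.2,"rx":0,"ry":0,"rz":0,"jaw":-1},
    {"tx":0.002,"ty":0.001,"tz":0.2,"rx":0,"ry":0,"rz":0,"jaw":-0.5},
    {"tx":0.002,"ty":0.001,"tz":0.2,"rx":0,"ry":0,"rz":0,"jaw":0},
    {"tx":0.002,"ty":0.001,"tz":0.2,"rx":0,"ry":0,"rz":0,"jaw":0.3},
  ],
  grip_force=30,
)

```text
time: 2.6
eef_pos: [0.4651, -0.0896, 0.0328]
tool_rot: [0.155, 0.988, 0.0, 0.001]
contact_force: [0.4, -0.8, -1.0]
gripper_width: 0.0489
grasp_force: 31.2
```

Request:
apply_moves(
  deltas=[
    {"tx":0,"ty":0,"tz":-0.025,"rx":0,"ry":0,"rz":0,"jaw":0.3},
    {"tx":-0.02,"ty":-0.027,"tz":-0.03,"rx":0,"ry":0,"rz":0,"jaw":0.3},
    {"tx":-0.045,"ty":-0.06,"tz":-0.03,"rx":0,"ry":0,"rz":0,"jaw":0.3},
    {"tx":-0.07,"ty":-0.093,"tz":-0.03,"rx":0,"ry":0,"rz":0,"jaw":0.3},
    {"tx":-0.083,"ty":-0.111,"tz":-0.025,"rx":0,"ry":0,"rz":0,"jaw":0.3},
    {"tx":-0.083,"ty":-0.111,"tz":-0.012,"rx":0,"ry":0,"rz":0,"jaw":0.3},
    {"tx":-0.083,"ty":-0.111,"tz":-0.002,"rx":0,"ry":0,"rz":0,"jaw":0.3},
    {"tx":-0.083,"ty":-0.111,"tz":0.0,"rx":0,"ry":0,"rz":0,"jaw":0.3},
  ],
)

```text
time: 3.4
eef_pos: [0.5092, -0.2201, 0.0322]
tool_rot: [0.154, 0.988, 0.0, 0.0]
contact_force: [-7.0, -0.3, 23.2]
gripper_width: 0.049
grasp_force: 34.5
```

Request:
apply_moves(
  deltas=[
    {"tx":0,"ty":0,"tz":-0.001,"rx":0,"ry":0,"rz":0,"jaw":0},
    {"tx":0,"ty":0,"tz":-0.001,"rx":0,"ry":0,"rz":0,"jaw":-0.5},
    {"tx":0,"ty":0,"tz":-0.001,"rx":0,"ry":0,"rz":0,"jaw":-1},
    {"tx":0,"ty":0,"tz":-0.015,"rx":0,"ry":0,"rz":0,"jaw":-1},
    {"tx":0,"ty":0,"tz":-0.05,"rx":0,"ry":0,"rz":0,"jaw":-1},
    {"tx":0,"ty":0,"tz":-0.1,"rx":0,"ry":0,"rz":0,"jaw":-1},
    {"tx":0,"ty":0,"tz":-0.15,"rx":0,"ry":0,"rz":0,"jaw":-1},
    {"tx":0,"ty":0.02,"tz":-0.2,"rx":0,"ry":0,"rz":0,"jaw":-1},
  ],
)

```text
time: 4.2
eef_pos: [0.5138, -0.2056, 0.2311]
tool_rot: [0.157, 0.988, -0.001, 0.001]
contact_force: [2.2, 0.4, 0.2]
gripper_width: 0.085
grasp_force: 0.0
```

```bash
python3 - <<'E'
from h import *
im,d=read_camera("scene"); np.savez("s2.npz",im=im,d=d); c=cam("scene"); P=cloud(c,d)
m=(np.linalg.norm(P[...,:2]-[.51,-.223],axis=2)<.06)&(P[...,2]>.061)&(P[...,2]<.09); X=P[m]; print("tin",(X.min(0)+X.max(0))/2,np.ptp(X,axis=0),X[:,2].max())
delta([.56,.0,.28])
E
```

```text
tin [ 0.51572273 -0.21774009  0.0670994 ] [0.04466521 0.04839854 0.01207336] 0.0731360822714976
DELTA t [ 0.0227  0.2053 -0.0414] r [0. 0. 0.]
```

Request:
apply_moves(
  deltas=[
    {"tx":0.005,"ty":0.05,"tz":-0.01,"rx":0,"ry":0,"rz":0,"jaw":-1},
    {"tx":0.01,"ty":0.09,"tz":-0.02,"rx":0,"ry":0,"rz":0,"jaw":-1},
    {"tx":0.015,"ty":0.135,"tz":-0.03,"rx":0,"ry":0,"rz":0,"jaw":-1},
    {"tx":0.02,"ty":0.18,"tz":-0.04,"rx":0,"ry":0,"rz":0,"jaw":-1},
    {"tx":0.02,"ty":0.205,"tz":-0.04,"rx":0,"ry":0,"rz":0,"jaw":-1},
    {"tx":0.02,"ty":0.205,"tz":-0.04,"rx":0,"ry":0,"rz":0,"jaw":-1},
    {"tx":0.02,"ty":0.205,"tz":-0.04,"rx":0,"ry":0,"rz":0,"jaw":-1},
  ],
)

```text
time: 4.95
eef_pos: [0.5582, -0.0017, 0.2682]
tool_rot: [0.154, 0.988, -0.0, 0.0]
contact_force: [-0.7, -0.7, -0.2]
gripper_width: 0.0857
grasp_force: 0.0
```

```bash
python3 - <<'E'
from h import *
s,c,im,d=shot("w2"); print(s["eef_pos"],s["qvel"].__abs__().max() if hasattr(s["qvel"],'max') else max(map(abs,s["qvel"])))
print("hole guess px",proj(c,[[.6393,-.029,.105],[.583,-.069,.099]]))
E
```

```text
[ 0.55821043 -0.00171427  0.2681695 ] 0.029223247332175344
hole guess px [[281.94758197 274.91810159]
 [224.41901148 233.25577354]]
```

View pics/w2.png

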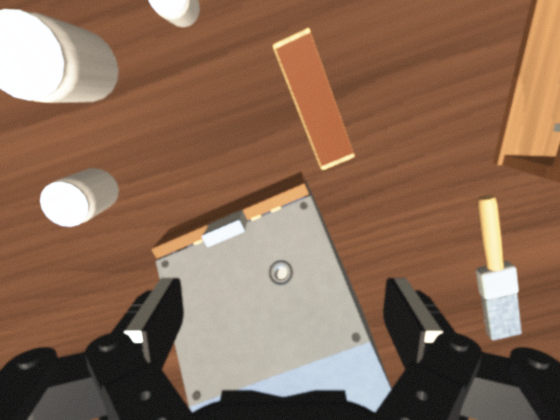

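The ring is at (281,272) in the wrist view, with the panel's corner screws at (304,206), (165,264), (355,338) and (196,395). The tin stands at about (65,203).

```bash
python3 - <<'E'
from h import *
s=sense(); c=cam("wrist",s); z=np.load("w2.npz"); im,d=z["im"],z["d"]; P=cloud(c,d)
reg=np.zeros(d.shape,'u1'); cv2.fillPoly(reg,[np.array([[305,215],[180,268],[205,375],[345,325]])],1)
X=P[reg>0]; X=X[(X[:,2]>.07)&(X[:,2]<.16)]
for _ in range(5):
    m=X.mean(0); n=np.linalg.svd(X-m,full_matrices=False)[2][2]; n*=np.sign(n[2]); X=X[abs((X-m)@n)<.002]
print("n",n.round(4),"tilt",np.degrees(np.arccos(n[2])),"yaw",np.degrees(np.arctan2(-n[1],-n[0])),len(X))
g=cv2.cvtColor(im,cv2.COLOR_BGR2GRAY); w=g[250:296,258:305]; 
mk=(w<110).astype('u1'); k,l,st,ce=cv2.connectedComponentsWithStats(mk); i=1+np.argmax(st[1:,4]); cn=cv2.findContours((l==i).astype('u1'),0,1)[0][0]
e=cv2.fitEllipse(cn); print(st[i],e); uv=(e[0][0]+258,e[0][1]+250)
o,r=ray(c,[uv]); h=o+r[0]*(((m-o)@n)/(r[0]@n)); print("hole",uv,h.round(4))
for uv in ((304,206),(165,264),(355,338),(196,395)):
    o,r=ray(c,[uv]); print("screw",(o+r[0]*(((m-o)@n)/(r[0]@n))).round(4))
# triangulate with top/scene ring (dark-ish local)
for nme,box in (("top",(250,180,276,206)),("scene",(252,220,280,246))):
    q=np.load(nme+"0.npz")["im"]; gg=cv2.cvtColor(q,cv2.COLOR_BGR2GRAY)[box[1]:box[3],box[0]:box[2]]
    uvp=proj(cam(nme),[h])[0]; print(nme,"proj of hole",uvp.round(1)); print(gg[6:20,6:22])
t=P[(P[...,2]>.094)&(P[...,2]<.105)&(P[...,0]<.592)&(P[...,0]>.56)&(abs(P[...,1]+.07)<.03)]; print("tab",cv2.minAreaRect((t[:,:2]*1000).astype('f4')))
E
```

```text
n [-0.5702 -0.0598  0.8193] tilt 34.983004896531895 yaw 5.98971204599753 15926Traceback (most recent call last):
  File "<stdin>", line 10, in <module>
cv2.error: OpenCV(4.12.0) /io/opencv/modules/imgproc/src/shapedescr.cpp:361: error: (-201:Incorrect size of input array) There should be at least 5 points to fit the ellipse in function 'fitEllipseNoDirect'
```

```bash
cat > hole.py <<'E'
from h import *
def hole(c,im,d,poly,guess,m=None,n=None):
    P=cloud(c,d); reg=np.zeros(d.shape,'u1'); cv2.fillPoly(reg,[np.array(poly)],1)
    X=P[reg>0]; X=X[(X[:,2]>.07)&(X[:,2]<.16)]
    for _ in range(5):
        m=X.mean(0); n=np.linalg.svd(X-m,full_matrices=False)[2][2]; n*=np.sign(n[2]); X=X[abs((X-m)@n)<.002]
    g=cv2.cvtColor(im,cv2.COLOR_BGR2GRAY); u,v=guess; w=g[v-22:v+23,u-22:u+23]; T=np.median(w)-25
    mk=(w<T).astype('u1'); yy,xx=np.mgrid[-22:23,-22:23]; mk[(xx**2+yy**2)>15**2]=0
    cn=cv2.convexHull(np.vstack(cv2.findContours(mk,0,1)[0])); e=cv2.fitEllipse(cn)
    uv=(e[0][0]+u-22,e[0][1]+v-22); o,r=ray(c,[uv]); h=o+r[0]*(((m-o)@n)/(r[0]@n))
    print("n",n.round(4),"yaw",np.degrees(np.arctan2(-n[1],-n[0])).round(2),"ell",e,"uv",uv,"hole",h.round(4)); return h,n
E
python3 - <<'E'
from hole import *
s=sense(); c=cam("wrist",s); z=np.load("w2.npz"); im,d=z["im"],z["d"]
h,n=hole(c,im,d,[[305,215],[180,268],[205,375],[345,325]],(281,272))
for nme in ("top","scene"):
    q=np.load(nme+"0.npz")["im"]; gg=cv2.cvtColor(q,cv2.COLOR_BGR2GRAY)
    uvp=proj(cam(nme),[h])[0]; print(nme,"proj of hole",uvp.round(1)); u,v=uvp.round().astype(int); print(u-7,v-7);print(gg[v-7:v+8,u-7:u+8])
P=cloud(c,d)
t=P[(P[...,2]>.094)&(P[...,2]<.105)&(P[...,0]<.592)&(P[...,0]>.56)&(abs(P[...,1]+.07)<.03)]; print("tab",cv2.minAreaRect((t[:,:2]*1000).astype('f4')))
E
```

```text
n [-0.5702 -0.0598  0.8193] yaw 5.99 ell ((21.39847755432129, 22.02737045288086), (24.86789894104004, 25.856027603149414), 16.08317756652832) uv (280.3984775543213, 272.02737045288086) hole [ 0.6355 -0.0308  0.1052]
top proj of hole [264.4 192.8]
257 186
[[148 149 148 148 147 147 148 147 148 147 147 147 148 148 147]
 [148 149 149 148 148 147 146 147 149 148 147 150 148 147 146]
 [148 149 149 147 143 139 137 138 142 146 148 148 148 149 148]
 [147 149 147 140 126 119 121 123 123 134 143 147 148 149 148]
 [148 148 137 122 121 140 151 141 118 119 133 145 148 148 147]
 [149 143 125 121 150 185 193 175 138 120 127 142 148 148 148]
 [148 141 121 136 173 202 198 180 150 133 127 141 148 150 148]
 [148 141 122 141 177 197 171 148 131 127 124 140 148 148 147]
 [147 144 128 128 153 170 154 140 133 122 122 141 147 146 148]
 [147 146 139 121 128 144 145 141 125 116 124 140 147 147 147]
 [148 148 144 130 125 131 130 130 126 127 140 147 148 147 148]
 [150 149 148 144 144 142 133 139 142 145 148 149 147 148 146]
 [149 148 147 149 150 150 148 147 149 149 149 148 147 146 146]
 [149 149 150 150 149 150 
[... 490 characters left out ...]
 140 155 156 153 154 155 154]
 [154 150 118 107 104 114 134 124 124 130 157 156 154 154 155]
 [155 150 129 134 158 122 146 170 159 128 133 156 156 154 154]
 [155 154 147 130 135 145 154 180 183 128 136 157 157 156 153]
 [155 156 153 139 134 135 153 174 192 154 133 156 156 156 157]
 [156 156 156 149 128 116 119 155 174 151 121 134 158 158 158]
 [155 156 157 155 150 140 105 108 111  97 101 151 159 159 157]
 [153 155 156 155 155 154 146 137 117 127 170 157 157 158 157]
 [154 153 154 156 155 155 155 155 148 152 164 157 156 156 156]
 [154 155 155 156 156 157 157 156 156 156 156 155 156 156 156]]
tab ((581.8509521484375, -71.7156753540039), (12.7448091506958, 41.28303527832031), 5.664193153381348)
```

Request:
apply_moves(
  deltas=[
    {"tx":0.024,"ty":0.043,"tz":-0.01,"rx":0,"ry":0,"rz":0,"jaw":-1},
    {"tx":0.048,"ty":0.086,"tz":-0.02,"rx":0,"ry":0,"rz":0,"jaw":-1},
    {"tx":0.072,"ty":0.13,"tz":-0.02,"rx":0,"ry":0,"rz":0,"jaw":-1},
    {"tx":0.096,"ty":0.18,"tz":-0.02,"rx":0,"ry":0,"rz":0,"jaw":-1},
    {"tx":0.12,"ty":0.225,"tz":-0.02,"rx":0,"ry":0,"rz":0,"jaw":-1},
    {"tx":0.149,"ty":0.288,"tz":-0.02,"rx":0,"ry":0,"rz":0,"jaw":-1},
    {"tx":0.149,"ty":0.288,"tz":-0.02,"rx":0,"ry":0,"rz":0,"jaw":-1},
    {"tx":0.149,"ty":0.288,"tz":-0.02,"rx":0,"ry":0,"rz":0,"jaw":-1},
  ],
)

```text
time: 5.8
eef_pos: [0.5034, 0.3213, 0.2873]
tool_rot: [0.152, 0.988, 0.0, -0.0]
contact_force: [-0.4, 0.1, 0.1]
gripper_width: 0.0857
grasp_force: 0.0
```

```bash
python3 - <<'E'
from h import *
s,c,im,d=shot("w3"); print(s["eef_pos"]); P=cloud(c,d)
print(proj(c,[[.504,.318,.185]]))
m=(np.linalg.norm(P[...,:2]-[.504,.318],axis=2)<.025)&(P[...,2]>.18)&(P[...,2]<.2); print(m.sum(),np.median(P[m],axis=0))
cn=max(cv2.findContours(m.astype('u1'),0,1)[0],key=cv2.contourArea).reshape(-1,2); X=onplane(c,cn,np.median(P[m][:,2]))[:,:2]; print("pin",cv2.minAreaRect((X*1000).astype('f4')))
b=(P[...,2]>.093)&(P[...,2]<.106)&(np.linalg.norm(P[...,:2]-[.527,.31],axis=2)<.14); print("rack",cv2.minAreaRect((P[b][:,:2]*1000).astype('f4')))
E
```

```text
[0.50341142 0.32126177 0.28728947]
[[279.41098086 213.57728197]]
982 [0.50174022 0.31690221 0.18492749]
pin ((501.89178466796875, 316.9122619628906), (23.641143798828125, 24.512958526611328), 65.06472778320312)
rack ((526.80029296875, 307.512451171875), (61.052696228027344, 239.83787536621094), 70.15324401855469)
```

View pics/w3.png

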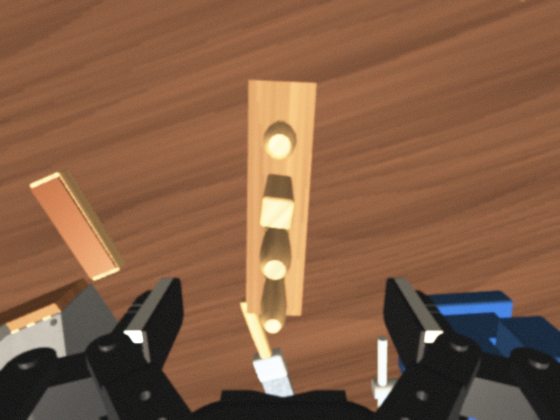

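The square pin top is at (277,212) in the wrist view, between the round handles at (280,145) and (275,268). Its yaw is 65°, so the tool has to turn 7.5°.

Request:
apply_moves(
  deltas=[
    {"tx":0,"ty":-0.005,"tz":0.0,"rx":0,"ry":0,"rz":4,"jaw":-1},
    {"tx":0,"ty":-0.005,"tz":0.02,"rx":0,"ry":0,"rz":7.5,"jaw":-1},
    {"tx":0,"ty":-0.005,"tz":0.06,"rx":0,"ry":0,"rz":7.5,"jaw":-1},
    {"tx":0,"ty":-0.005,"tz":0.1,"rx":0,"ry":0,"rz":7.5,"jaw":-1},
    {"tx":0,"ty":-0.005,"tz":0.14,"rx":0,"ry":0,"rz":7.5,"jaw":-1},
    {"tx":0,"ty":-0.005,"tz":0.157,"rx":0,"ry":0,"rz":7.5,"jaw":-1},
    {"tx":0,"ty":-0.005,"tz":0.157,"rx":0,"ry":0,"rz":7.5,"jaw":-1},
  ],
)

```text
time: 6.55
eef_pos: [0.5027, 0.3089, 0.1282]
tool_rot: [0.221, 0.975, -0.003, -0.001]
contact_force: [0.1, 0.1, 0.8]
gripper_width: 0.0857
grasp_force: 0.0
```

```bash
python3 - <<'E'
from h import *
s=sense(); q=s["tool_rot"]; print("yaw y",2*np.degrees(np.arctan2(q[1],q[0]))-90); delta([.502,.317,.131])
E
```

```text
yaw y 64.44306517746486
DELTA t [ 0.0041  0.007  -0.0028] r [0. 0. 0.]
```

```bash
python3 - <<'E'
from h import *
for i in range(4):
    s,c,im,d=shot("w4"); print(np.round(s["eef_pos"],4),np.round(s["tool_rot"],4),np.round(s["joints"],4),np.abs(s["qvel"]).max().round(3))
g=im; P=cloud(c,d); m=(np.linalg.norm(P[...,:2]-[.502,.316],axis=2)<.03)&(P[...,2]>.175)&(P[...,2]<.196); print(m.sum(),P[m].min(0),P[m].max(0))
E
```

```text
[0.5027 0.3089 0.1282] [ 0.2212  0.9752 -0.0028 -0.0014] [-0.8377  0.5009  0.2982  1.8475 -0.1904  0.827   0.681 ] 0.051
[0.5039 0.3101 0.1302] [ 2.209e-01  9.753e-01 -1.300e-03 -3.000e-04] [-0.8382  0.4988  0.2984  1.8452 -0.1902  0.8276  0.6808] 0.038
[0.5046 0.3111 0.1316] [ 2.207e-01  9.753e-01 -1.000e-04  6.000e-04] [-0.8387  0.4973  0.2984  1.8437 -0.1903  0.8277  0.6807] 0.023
[0.5049 0.3119 0.1323] [2.203e-01 9.754e-01 6.000e-04 1.000e-03] [-0.8392  0.4964  0.2982  1.843  -0.1904  0.8276  0.6806] 0.012
5758 [0.48727231 0.30106245 0.17501914] [0.51744369 0.33107066 0.18708046]
```

View pics/w4.png

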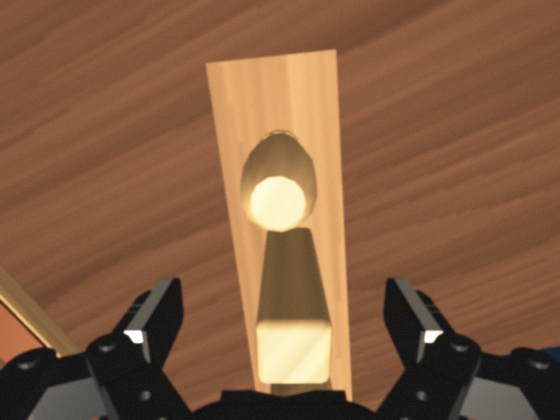

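The picture shows the pin's top at (294,352), slightly right of the finger midline at about 285. The arm was still settling; I'll make a small correction and close.

Request:
apply_moves(
  deltas=[
    {"tx":0.004,"ty":0.003,"tz":0,"rx":0,"ry":0,"rz":0,"jaw":-1},
    {"tx":0.004,"ty":0.003,"tz":0,"rx":0,"ry":0,"rz":0,"jaw":-1},
    {"tx":0.004,"ty":0.003,"tz":0,"rx":0,"ry":0,"rz":0,"jaw":-0.5},
    {"tx":0.004,"ty":0.003,"tz":0,"rx":0,"ry":0,"rz":0,"jaw":0},
    {"tx":0.004,"ty":0.003,"tz":0,"rx":0,"ry":0,"rz":0,"jaw":0.3},
    {"tx":0.004,"ty":0.003,"tz":0,"rx":0,"ry":0,"rz":0,"jaw":0.6},
    {"tx":0.004,"ty":0.003,"tz":0,"rx":0,"ry":0,"rz":0,"jaw":0.8},
    {"tx":0.004,"ty":0.003,"tz":0,"rx":0,"ry":0,"rz":0,"jaw":0.8},
  ],
  grip_force=80,
)

```text
time: 7.55
eef_pos: [0.5011, 0.3176, 0.1309]
tool_rot: [0.219, 0.976, 0.0, 0.0]
contact_force: [-0.0, 0.0, 1.3]
gripper_width: 0.0233
grasp_force: 78.5
```

```bash
python3 - <<'E'
from h import *
for i in range(2):
    s,c,im,d=shot("w5"); print(s["time"],np.round(s["eef_pos"],4),np.round(s["tool_rot"],4),np.round(s["contact_force"],1),s["gripper_width"],s["grasp_force"],np.abs(s["qvel"]).max().round(3))
E
```

```text
7.55 [0.5011 0.3176 0.1309] [2.191e-01 9.757e-01 2.000e-04 2.000e-04] [-0.   0.   1.3] 0.023318231946658597 78.48164677619934 0.001
7.6 [0.5011 0.3176 0.1309] [2.192e-01 9.757e-01 2.000e-04 2.000e-04] [ 0.2 -0.2  1.4] 0.02305168162413792 78.48222970962524 0.002
```

Request:
apply_moves(
  deltas=[
    {"tx":0,"ty":0,"tz":-0.02,"rx":0,"ry":0,"rz":0,"jaw":0.8},
    {"tx":0,"ty":0,"tz":-0.06,"rx":0,"ry":0,"rz":0,"jaw":0.8},
    {"tx":0,"ty":0,"tz":-0.1,"rx":0,"ry":0,"rz":0,"jaw":0.8},
    {"tx":0,"ty":0,"tz":-0.14,"rx":0,"ry":0,"rz":0,"jaw":0.8},
    {"tx":0,"ty":0,"tz":-0.17,"rx":0,"ry":0,"rz":0,"jaw":0.8},
    {"tx":0,"ty":0,"tz":-0.17,"rx":0,"ry":0,"rz":0,"jaw":0.8},
  ],
)

```text
time: 8.25
eef_pos: [0.5029, 0.3185, 0.3055]
tool_rot: [0.219, 0.976, 0.003, 0.003]
contact_force: [0.5, 0.7, -1.4]
gripper_width: 0.0232
grasp_force: 78.4
```

```bash
cat > ht.py <<'E'
from h import *
H=np.array([.6355,-.0308,.1052]); 
yw=np.radians(5.9); t=np.radians(35); N=np.array([-np.sin(t)*np.cos(yw),-np.sin(t)*np.sin(yw),np.cos(t)])
cy=np.array([-np.sin(yw),np.cos(yw),0]); Rh=np.c_[np.cross(cy,-N),cy,-N]
Rd=np.c_[np.cross(cy,[0,0,-1.]),cy,[0,0,-1.]]
TIP=.106
E
python3 - <<'E'
from ht import *
s=sense(); print(s["eef_pos"],s["gripper_width"]); delta(H+(.03+TIP)*N,Rh); print(Rh.round(3))
E
```

```text
[0.50285514 0.31848747 0.30545712] 0.023228981305853207
DELTA t [-0.2023 -0.3001  0.0873] r [ -9.17 -33.8  -30.34]
[[-0.815 -0.103  0.571]
 [-0.084  0.995  0.059]
 [-0.574  0.    -0.819]]
```

Request:
apply_moves(
  deltas=[
    {"tx":-0.02,"ty":-0.03,"tz":0,"rx":-1.1,"ry":-4.2,"rz":-3.8,"jaw":0.8},
    {"tx":-0.046,"ty":-0.069,"tz":0,"rx":-2.3,"ry":-8.4,"rz":-7.6,"jaw":0.8},
    {"tx":-0.073,"ty":-0.109,"tz":0,"rx":-3.4,"ry":-12.7,"rz":-11.4,"jaw":0.8},
    {"tx":-0.1,"ty":-0.149,"tz":0.0,"rx":-4.6,"ry":-17,"rz":-15.2,"jaw":0.8},
    {"tx":-0.126,"ty":-0.188,"tz":0.01,"rx":-5.7,"ry":-21.1,"rz":-19,"jaw":0.8},
    {"tx":-0.153,"ty":-0.228,"tz":0.02,"rx":-6.9,"ry":-25.4,"rz":-22.8,"jaw":0.8},
    {"tx":-0.18,"ty":-0.268,"tz":0.03,"rx":-8,"ry":-29.6,"rz":-26.5,"jaw":0.8},
    {"tx":-0.202,"ty":-0.3,"tz":0.04,"rx":-9.2,"ry":-33.8,"rz":-30.3,"jaw":0.8},
  ],
)

```text
time: 9.05
eef_pos: [0.5477, -0.0042, 0.2657]
tool_rot: [-0.025, 0.964, 0.021, 0.265]
contact_force: [0.1, 1.0, -1.0]
gripper_width: 0.0229
grasp_force: 78.4
```

```bash
python3 - <<'E'
from ht import *
for i in range(5): read_camera("top")
s=sense(); print(s["time"],np.round(s["eef_pos"],4),s["gripper_width"],np.abs(s["qvel"]).max().round(3),np.round(s["joints"],2)); delta(H+(.03+TIP)*N,Rh)
E
```

```text
9.3 [5.494e-01 5.000e-04 2.672e-01] 0.023336382590457342 0.013 [-0.61  0.    0.58  2.23 -0.11  0.38  1.69]
DELTA t [ 0.0201 -0.0411  0.0456] r [ 0.08 -4.21 -2.76]
```

Request:
apply_moves(
  deltas=[
    {"tx":0.01,"ty":-0.02,"tz":0.015,"rx":0,"ry":-2,"rz":-1.4,"jaw":0.8},
    {"tx":0.02,"ty":-0.041,"tz":0.03,"rx":0.1,"ry":-4.2,"rz":-2.8,"jaw":0.8},
    {"tx":0.02,"ty":-0.041,"tz":0.045,"rx":0.1,"ry":-4.2,"rz":-2.8,"jaw":0.8},
    {"tx":0.02,"ty":-0.041,"tz":0.045,"rx":0.1,"ry":-4.2,"rz":-2.8,"jaw":0.8},
    {"tx":0.02,"ty":-0.041,"tz":0.045,"rx":0.1,"ry":-4.2,"rz":-2.8,"jaw":0.8},
    {"tx":0.02,"ty":-0.041,"tz":0.045,"rx":0.1,"ry":-4.2,"rz":-2.8,"jaw":0.8},
    {"tx":0.02,"ty":-0.041,"tz":0.045,"rx":0.1,"ry":-4.2,"rz":-2.8,"jaw":0.8},
  ],
)

```text
time: 10.0
eef_pos: [0.5585, -0.0386, 0.2183]
tool_rot: [-0.05, 0.952, 0.016, 0.301]
contact_force: [0.0, 0.5, -1.0]
gripper_width: 0.0233
grasp_force: 78.5
```

```bash
python3 - <<'E'
from ht import *
read_camera("top"); s,c,im,d=shot("w6"); print(s["time"],np.round(s["eef_pos"],4),np.abs(s["qvel"]).max().round(3),np.round(s["joints"],2)); delta(H+(.03+TIP)*N,Rh,s)
T=R.from_quat(s["tool_rot"]).as_matrix(); tip=np.array(s["eef_pos"])+TIP*T[:,2]
print("proj hole",proj(c,[H])," tip",proj(c,[tip])," axis point at handle bottom",proj(c,[np.array(s["eef_pos"])+.031*T[:,2]]))
E
```

```text
10.05 [ 0.5584 -0.0386  0.2184] 0.02 [-0.38  0.11  0.47  2.3  -0.87  0.2   2.57]
DELTA t [ 0.0015 -0.0002  0.0011] r [0.04 0.12 0.09]
proj hole [[282.6901116  196.25069951]]  tip [[283.00563373 209.73887462]]  axis point at handle bottom [[283.09710267 252.00716227]]
```

View pics/w6.png

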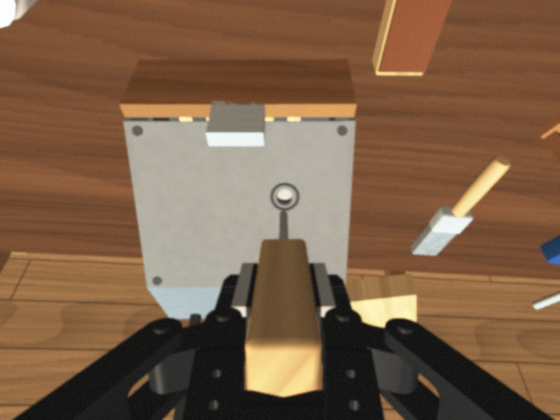

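The picture shows the ring at about (285,196) and the rod tip at (283,210), just off the hole as planned. I'll fit the ring here to correct the aim.

```bash
python3 - <<'E'
from ht import *; from hole import hole
s=sense(); c=cam("wrist",s); z=np.load("w6.npz"); im,d=z["im"],z["d"]
h,n=hole(c,im,d,[[150,150],[330,150],[325,185],[270,185],[225,235],[165,250]],(285,195))
# rod centre line
g=cv2.cvtColor(im,cv2.COLOR_BGR2GRAY)
for v in range(206,238,5): print(v,g[v,274:294])
K,dd,M=c
delta(h+(.03+TIP)*N,Rh,s); delta(H+(.03+TIP)*N,Rh,s)
E
```

```text
n [-0.5701 -0.0622  0.8192] yaw 6.22 ell ((21.69875717163086, 22.85908317565918), (27.89974021911621, 29.58001708984375), 104.03154754638672) uv (284.69875717163086, 195.85908317565918) hole [ 0.635  -0.0293  0.105 ]
206 [130 107  95  98 116 132 150 158 156 157 156 153 154 153 150 142 126 107
 100 103]
211 [175 179 175 175 172 165 137 111  99  86  92 103 125 149 160 168 173 177
 179 176]
216 [177 176 176 176 168 139 109  90  83  83  84  85  99 130 161 170 175 173
 173 174]
221 [174 178 177 176 169 143 107  84  84  86  84  82  98 128 159 171 177 174
 174 175]
226 [175 173 177 174 166 138 100  86  84  84  84  82  91 117 150 167 175 175
 175 173]
231 [177 173 175 172 162 133 102  85  84  87  83  83  89 107 141 161 169 170
 172 172]
236 [170 172 173 163 149 121  93  88  86  85  80  79  86 110 136 161 167 170
 167 168]
DELTA t [0.0018 0.0015 0.0011] r [0.03 0.12 0.09]
DELTA t [ 0.0014 -0.0001  0.0012] r [0.03 0.12 0.09]
```

Request:
apply_moves(
  deltas=[
    {"tx":0.002,"ty":0.0015,"tz":0,"rx":0,"ry":0.1,"rz":0,"jaw":0.8},
    {"tx":0.002,"ty":0.0015,"tz":0.006,"rx":0,"ry":0.1,"rz":0,"jaw":0.8},
    {"tx":0.002,"ty":0.0015,"tz":0.014,"rx":0,"ry":0.1,"rz":0,"jaw":0.8},
    {"tx":0.002,"ty":0.0015,"tz":0.022,"rx":0,"ry":0.1,"rz":0,"jaw":0.8},
    {"tx":0.002,"ty":0.0015,"tz":0.03,"rx":0,"ry":0.1,"rz":0,"jaw":0.8},
    {"tx":0.002,"ty":0.0015,"tz":0.038,"rx":0,"ry":0.1,"rz":0,"jaw":0.8},
    {"tx":0.002,"ty":0.0015,"tz":0.044,"rx":0,"ry":0.1,"rz":0,"jaw":0.8},
    {"tx":0.002,"ty":0.0015,"tz":0.044,"rx":0,"ry":0.1,"rz":0,"jaw":0.8},
  ],
)

```text
time: 10.9
eef_pos: [0.5817, -0.0354, 0.1814]
tool_rot: [-0.049, 0.953, 0.015, 0.299]
contact_force: [-0.1, -0.0, -0.3]
gripper_width: 0.023
grasp_force: 78.5
```

```bash
python3 - <<'E'
from ht import *
for i in range(2): read_camera("top")
s,c,im,d=shot("w7"); print(s["time"],np.round(s["eef_pos"],4),np.round(s["contact_force"],1),"axial",np.dot(s["contact_force"],N).round(1),np.round(s["joints"],2))
h=np.array([.635,-.0293,.105]); T=R.from_quat(s["tool_rot"]).as_matrix(); tip=np.array(s["eef_pos"])+TIP*T[:,2]; e=tip-h
print("tip depth",(-e@N).round(4),"lateral in tool",(T.T@e).round(4)); delta(h+(TIP-.035)*N,Rh,s)
E
```

```text
11.0 [ 0.5815 -0.0359  0.1818] [-1.1  0.8 -0.8] axial -0.1 [-0.16  0.22  0.23  2.27 -1.24  0.15  2.92]
tip depth 0.0122 lateral in tool [ 0.0004 -0.0011  0.0122]
DELTA t [-0.0002  0.0011  0.0228] r [-0.02 -0.17  0.01]
```

The rod is in the hole with no side force, but joints 6 and 7 are at their limits. I'll fit the arm's kinematics to find a better posture before pushing.

```bash
cat > kin.py <<'E'
from ht import *
from scipy.optimize import least_squares
import itertools
rv=lambda q:R.from_quat(q)
AX=[2,1,2,1,2,1,2]
def fk(q,p,sg):
    # p: d1, a, b, c lengths, offsets ey (elbow lateral x), wx , tcp xy , yaw0
    d1,a,b,c,ox2,oy2,ox4,oy4,ox6,oy6,y0=p
    offs=[(0,0,d1),(ox2,oy2,0),(0,0,a),(ox4,oy4,0),(0,0,b),(ox6,oy6,0),(0,0,c)]
    T=np.eye(3);x=np.zeros(3)
    for i in range(7):
        v=np.zeros(3);v[AX[i]]=sg[i]*q[i]; T=T@R.from_rotvec(v).as_matrix(); x=x+T@np.array(offs[i])
    return x,T@R.from_euler('z',y0).as_matrix()
S=[([-1.303,.468,-.012,1.604,.006,1.071,-.056],[.199,.618,.2305],R.from_quat([.155,.988,-.001,0])),
([-.8392,.4964,.2982,1.843,-.1904,.8276,.6806],[.5049,.3119,.1323],R.from_quat([.2203,.9754,.0006,.001])),
([-.61,0,.58,2.23,-.11,.38,1.69],[.5494,.0005,.2672],R.from_matrix(Rh)*R.from_rotvec([.08,-4.21,-2.76],degrees=True).inv()),
([-.38,.11,.47,2.3,-.87,.2,2.57],[.5584,-.0386,.2184],R.from_matrix(Rh)*R.from_rotvec([.04,.12,.09],degrees=True).inv())]
s=sense(); S.append((s["joints"],s["eef_pos"],R.from_quat(s["tool_rot"])))
def res(p,sg):
    o=[]
    for q,x,r in S:
        X,T=fk(q,p,sg); o+=list(X-x); o+=list(.3*(r.inv()*R.from_matrix(T)).as_rotvec())
    return np.array(o)
if __name__=="__main__":
    print("now",np.round(s["joints"],4)); out=[]
    for sg in itertools.product([-1],[1],[-1,1],[1,-1],[-1,1],[1,-1],[-1,1]):
        for y0 in (0,np.pi/2,np.pi,-np.pi/2):
            r=least_squares(lambda p:res(p,sg),[.33,.4,.4,.25]+[0]*6+[y0],max_nfev=30); out.append((r.cost,sg,r.x))
    out.sort(key=lambda t:t[0])
    for o in out[:4]: print(o[0],o[1],o[2].round(4))
    print(res(out[0][2],out[0][1]).reshape(-1,6).round(4)); np.savez("kin.npz",p=out[0][2],sg=out[0][1])
E
python3 kin.py
```

```text
now [-0.1576  0.2243  0.2337  2.2699 -1.2397  0.1489  2.9207]
1.1415360340392909e-05 (-1, 1, -1, 1, -1, 1, -1) [ 3.0460e-01  5.1740e-01  4.7200e-01  3.1160e-01 -5.0000e-04 -2.7100e-02
 -2.7000e-03 -5.3000e-03 -9.0000e-04 -1.2000e-03  1.5735e+00]
1.1415360340393004e-05 (-1, 1, -1, 1, -1, 1, -1) [ 3.0460e-01  5.1740e-01  4.7200e-01  3.1160e-01 -5.0000e-04 -2.7100e-02
 -2.7000e-03 -5.3000e-03 -9.0000e-04 -1.2000e-03  1.5735e+00]
1.1415360340393368e-05 (-1, 1, -1, 1, -1, 1, -1) [ 3.0460e-01  5.1740e-01  4.7200e-01  3.1160e-01 -5.0000e-04 -2.7100e-02
 -2.7000e-03 -5.3000e-03 -9.0000e-04 -1.2000e-03 -4.7096e+00]
1.1415360340396795e-05 (-1, 1, -1, 1, -1, 1, -1) [ 3.0460e-01  5.1740e-01  4.7200e-01  3.1160e-01 -5.0000e-04 -2.7100e-02
 -2.7000e-03 -5.3000e-03 -9.0000e-04 -1.2000e-03  1.5735e+00]
[[-0.0005  0.0003 -0.     -0.0002  0.0001  0.0005]
 [ 0.0002 -0.0004 -0.     -0.     -0.      0.0008]
 [-0.0008 -0.0009  0.0001 -0.0001  0.0007  0.0001]
 [ 0.0016  0.0015  0.0014 -0.0003 -0.0017 -0.0023]
 [-0.0009 -0.0008 -0.0015 -0.      0.      0.0008]]
```

```bash
cat > plan.py <<'E'
from kin import fk
from ht import *
from scipy.optimize import least_squares
k=np.load("kin.npz"); p,sg=k["p"],k["sg"]
lo=np.array([-2.53,-.31,-1.57,.28,-1.29,.15,-2.92]); hi=np.array([2.53,2.02,1.55,2.44,4.43,1.84,2.92])
h=np.array([.635,-.0293,.105])
def solve(pos,z,q0,roll=None,m=.05,Rt=None,w=.0):
    def f(q):
        X,T=fk(q,p,sg); e=list(X-pos)+list(np.cross(T[:,2],z)*.3)
        if Rt is not None: e=list(X-pos)+list(.3*R.from_matrix(Rt.T@T).as_rotvec())
        return e+list(w*(q-q0))
    q0c=np.clip(q0,lo+m+1e-3,hi-m-1e-3); r=least_squares(f,q0c,bounds=(lo+m,hi-m)); return r.x,np.abs(f(r.x)[:6]).max()
if __name__=="__main__":
    rng=np.random.default_rng(0); out=[]
    for i in range(150):
        q,e=solve(h+(TIP-.037)*N,-N,rng.uniform(lo,hi),m=.06)
        if e<1e-4:
            T=fk(q,p,sg)[1]; roll=np.degrees(np.arctan2(T[:,1]@Rh[:,0],T[:,1]@Rh[:,1])); out.append((np.min(np.minimum(q-lo,hi-q)),q,roll))
    out.sort(key=lambda t:-t[0]); print(len(out))
    for o in out[:25]: print(round(o[0],2),o[1].round(2),round(o[2]))
E
python3 plan.py
```

```text
72
0.25 [ 1.08  0.73 -1.31  2.19  1.62  0.58  1.61] 71
0.25 [ 1.08  0.73 -1.31  2.19  1.62  0.58 -1.78] -123
0.25 [ 1.07  0.7  -1.28  2.19  1.61  0.54  2.06] 98
0.25 [ 1.06  0.68 -1.26  2.19  1.61  0.52 -0.74] -63
0.25 [ 1.03  0.63 -1.2   2.19  1.59  0.46 -2.39] -157
0.22 [ 1.1   0.78 -1.35  2.19  1.64  0.63 -2.27] -151
0.21 [ 0.96  0.55 -1.09  2.2   1.56  0.36  1.26] 53
0.21 [ 0.95  0.55 -1.08  2.2   1.55  0.36  1.47] 65
0.21 [ 0.95  0.54 -1.08  2.2   1.55  0.36 -1.02] -78
0.21 [ 0.95  0.54 -1.08  2.2   1.55  0.36  0.45] 6
0.17 [ 0.92  0.52 -1.03  2.2   1.54  0.32 -0.76] -63
0.17 [ 1.12  0.83 -1.4   2.19  1.66  0.69 -1.42] -104
0.17 [ 0.92  0.51 -1.03  2.2   1.54  0.32  0.16] -10
0.17 [ 0.92  0.51 -1.03  2.2   1.54  0.32 -1.06] -80
0.17 [ 1.12  0.84 -1.4   2.19  1.66  0.69  1.86] 85
0.17 [ 1.12  0.84 -1.4   2.19  1.66  0.7   2.34] 112
0.16 [ 1.12  0.85 -1.41  2.19  1.66  0.7   0.37] -1
0.15 [ 0.9   0.5  -1.    2.2   1.53  0.3  -0.8 ] -65
0.13 [ 1.13  0.88 -1.44  2.19  1.67  0.75 -1.1 ] -86
0.13 [ 0.87  0.48 -0.97  2.2   1.52  0.28  0.15] -11
0.13 [ 1.13  0.9  -1.44  2.19  1.68  0.76  2.76] 135
0.12 [ 0.85  0.47 -0.94  2.2   1.51  0.27 -1.13] -84
0.11 [ 0.84  0.46 -0.93  2.2   1.51  0.26  0.64] 18
0.11 [ 0.84  0.46 -0.93  2.2   1.51  0.26 -0.84] -67
0.1 [ 0.83  0.46 -0.91  2.2   1.51  0.25  0.4 ] 4
```

```bash
cat > sim.py <<'E'
from plan import *
from scipy.spatial.transform import Slerp
def jac(q):
    x0,T0=fk(q,p,sg); J=np.zeros((6,7))
    for i in range(7):
        d=q.copy(); d[i]+=1e-5; x,T=fk(d,p,sg); J[:3,i]=(x-x0)/1e-5; J[3:,i]=(R.from_matrix(T@T0.T)).as_rotvec()/1e-5
    return J,x0,T0
def go(q,pos,Rt,lam=1e-3,n=None,W=np.ones(7)):
    q=np.array(q,float); x,T=fk(q,p,sg); n=n or int(max(np.linalg.norm(pos-x)/.005,R.from_matrix(T.T@Rt).magnitude()/.015,1))+1
    sl=Slerp([0,1],R.from_matrix([T,Rt]))
    for t in np.linspace(0,1,n+1)[1:].tolist()+[1,1]:
        free=np.ones(7,bool)
        for _ in range(3):
            J,xc,Tc=jac(q); e=np.r_[(x+(pos-x)*t)-xc,R.from_matrix(sl(t).as_matrix()@Tc.T).as_rotvec()]
            Jf=J*free; dq=Jf.T@np.linalg.solve(Jf@Jf.T+lam**2*np.eye(6),e); nq=q+dq
            bad=((nq<lo)|(nq>hi))&free
            if not bad.any(): q=nq; break
            free&=~bad
        else: q=np.clip(nq,lo,hi)
    xc,Tc=fk(q,p,sg); return q,np.linalg.norm(pos-xc),np.degrees(R.from_matrix(Tc.T@Rt).magnitude())
def Ry(a): 
    a=np.radians(a); y=np.array([np.cos(a),np.sin(a),0]); return np.c_[np.cross(y,[0,0,-1.]),y,[0,0,-1.]]
if __name__=="__main__":
    q=[-1.303,.468,-.012,1.604,.006,1.071,-.056]
    for pos,a in (([.465,-.094,.231],72.2),([.465,-.092,.032],72.2),([.509,-.222,.06],72.2),([.514,-.21,.231],72.2),([.559,-.001,.272],72.2),([.504,.318,.288],72.2),([.5049,.3119,.1323],64.6)):
        q,e,er=go(q,np.array(pos),Ry(a)); print(pos,q.round(2),round(e,4))
    print("real B -.84 .50 .30 1.84 -.19 .83 .68")
    q=np.array([-.8392,.4964,.2982,1.843,-.1904,.8276,.6806])
    for pos,Rt in (([.5011,.3176,.131],Ry(64.6)),([.502,.318,.302],Ry(64.6)),([.5494,.0005,.2672],Rh@R.from_rotvec([.08,-4.21,-2.76],degrees=True).inv().as_matrix()),([.5584,-.0386,.2184],Rh),(h+(TIP-.0122)*N,Rh)):
        q,e,er=go(q,np.array(pos),Rt); print(np.round(pos,3),q.round(2),round(e,4),round(er,2))
    print("real C -.61 0 .58 2.23 -.11 .38 1.69; D -.38 .11 .47 2.3 -.87 .2 2.57; E -.16 .22 .23 2.27 -1.24 .15 2.92")
E
python3 sim.py
```

```text
[0.465, -0.094, 0.231] [-0.37  0.17  0.55  2.05 -0.11  0.95  1.51] 0.0
[0.465, -0.092, 0.032] [-0.2   0.52  0.39  2.17 -0.39  0.51  1.75] 0.0
[0.509, -0.222, 0.06] [ 0.02  0.57  0.42  1.97 -0.36  0.67  1.93] 0.0
[0.514, -0.21, 0.231] [-0.1   0.33  0.53  1.87 -0.19  1.    1.77] 0.0
[0.559, -0.001, 0.272] [-0.42  0.28  0.44  1.81 -0.13  1.08  1.33] 0.0
[0.504, 0.318, 0.288] [-0.85  0.32  0.29  1.69 -0.1   1.14  0.73] 0.0
[0.5049, 0.3119, 0.1323] [-0.82  0.5   0.28  1.84 -0.18  0.83  0.67] 0.0
real B -.84 .50 .30 1.84 -.19 .83 .68
[0.501 0.318 0.131] [-0.85  0.5   0.3   1.84 -0.19  0.83  0.67] 0.0 0.0
[0.502 0.318 0.302] [-0.89  0.31  0.34  1.68 -0.11  1.16  0.61] 0.0 0.0
[0.549 0.    0.267] [-0.58  0.    0.55  2.23 -0.11  0.38  1.69] 0.0 0.0
[ 0.558 -0.039  0.218] [-0.32  0.11  0.41  2.3  -0.81  0.2   2.5 ] 0.0 0.0
[ 0.581 -0.035  0.182] [-0.17  0.22  0.24  2.27 -1.18  0.15  2.86] 0.0025 0.08
real C -.61 0 .58 2.23 -.11 .38 1.69; D -.38 .11 .47 2.3 -.87 .2 2.57; E -.16 .22 .23 2.27 -1.24 .15 2.92
```

```bash
cat > srch.py <<'E'
from sim import *
rz=lambda a:R.from_euler('z',a,degrees=True).as_matrix()
qE=np.array(sense()["joints"])
print("current branch")
for roll in (-180,-90,-45,-20,20,45,90):
    q,e,_=go(qE,h+(TIP-.0122)*N,Rh@rz(roll)); q,e2,er=go(q,h+(TIP-.037)*N,Rh@rz(roll)); print(roll,q.round(2),round(e2,4),round(er,2))
q0,e,_=go(qE,h+(TIP+.05)*N,Rh); print("retracted",q0.round(2),e)
rng=np.random.default_rng(1); best=[]
def rot(tilt,side,roll): # tilt forward, side tilt about cabinet x
    return R.from_rotvec(np.radians(side)*np.array([1,0,0])).as_matrix()@R.from_rotvec(np.radians(35-tilt)*cy).as_matrix()@Rh@rz(roll)
import time; t0=time.time()
while time.time()-t0<240:
    side,tilt=rng.uniform(-40,40),rng.uniform(-10,20); r1=rng.uniform(-180,90); r2=rng.choice([r1,rng.uniform(-180,60)])
    pos=np.array([rng.uniform(.45,.58),rng.uniform(-.25,.25),rng.uniform(.24,.4)])
    q,e1,_=go(q0,pos,rot(tilt,side,r1),n=30); 
    if e1>.01: continue
    q,e2,_=go(q,h+(TIP+.05)*N,Rh@rz(r2),n=25)
    if e2>.003: continue
    q3,e3,er=go(q,h+(TIP-.037)*N,Rh@rz(r2),n=12); mg=np.minimum(q3-lo,hi-q3).min()
    if e3<.001 and er<.3: best.append((mg,tilt,side,r1,r2,pos.round(2),q3.round(2),q.round(2)))
best.sort(key=lambda b:-b[0]); print(len(best))
for b in best[:8]: print([x.round(2) if hasattr(x,'round') else x for x in b])
E
python3 srch.py
```

```text
current branch
-180 [-0.13  0.27  0.21  2.23 -1.24  0.15 -0.22] 0.012 0.42
-90 [ 0.67  0.39 -0.72  2.21  1.44  0.15  1.93] 0.0 0.0
-45 [ 0.15  0.24 -0.11  2.18 -0.43  0.15  2.92] 0.0344 1.21
-20 [-0.06  0.25  0.12  2.21 -0.89  0.15  2.92] 0.0242 0.85
20 [-0.13  0.27  0.21  2.23 -1.24  0.15  2.57] 0.012 0.42
45 [-0.13  0.27  0.21  2.23 -1.24  0.15  2.14] 0.012 0.42
90 [-0.13  0.27  0.21  2.23 -1.24  0.15  1.35] 0.012 0.42
retracted [-0.46  0.05  0.55  2.31 -0.64  0.22  2.35] 5.06040511013262e-12
691
[np.float64(0.25), 6.143028956420768, -21.02783066254571, -127.31970685830706, np.float64(-127.32), array([0.57, 0.01, 0.28]), array([ 1.07,  0.71, -1.28,  2.19,  1.62,  0.55,  2.58]), array([ 1.35,  0.61, -1.57,  2.24,  1.31,  0.58,  2.84])]
[np.float64(0.25), 9.884706874629533, 34.44325117296711, -80.38930270775752, np.float64(-131.61), array([0.49, 0.25, 0.27]), array([ 1.07,  0.7 , -1.28,  2.19,  1.61,  0.54,  2.66]), array([ 1.35,  0.61, -1.56,  2.24,  1.3 ,  0.57,  2.92])]
[np.float64(0.25), 4.47222125742184, -6.929196182926233, -121.49160991390497, np.float64(-121.49), array([0.57, 
[... 652 characters left out ...]
, -16.9398929946695, -110.84007489987026, np.float64(-110.84), array([ 0.58, -0.07,  0.29]), array([ 1.06,  0.69, -1.26,  2.19,  1.61,  0.53,  2.29]), array([ 1.35,  0.6 , -1.56,  2.24,  1.29,  0.56,  2.56])]
[np.float64(0.25), 9.795212682587113, -22.417870377214744, -130.15985022717516, np.float64(-130.16), array([0.48, 0.06, 0.25]), array([ 1.06,  0.69, -1.26,  2.19,  1.61,  0.53,  2.63]), array([ 1.35,  0.6 , -1.56,  2.24,  1.29,  0.56,  2.9 ])]
[np.float64(0.25), -5.9787490825850576, -3.7201688415478813, -71.15949365927511, np.float64(-131.17), array([ 0.55, -0.11,  0.32]), array([ 1.06,  0.69, -1.26,  2.19,  1.61,  0.53,  2.65]), array([ 1.35,  0.59, -1.56,  2.24,  1.29,  0.56,  2.92])]
```

```bash
cat > srch2.py <<'E'
from sim import *
import itertools
rz=lambda a:R.from_euler('z',a,degrees=True).as_matrix()
qE=np.array(sense()["joints"]); mar=lambda q:np.minimum(q-lo,hi-q).min()
def rot(tilt,roll): return R.from_rotvec(np.radians(35-tilt)*cy*-1).as_matrix()@Rh@rz(roll) if 0 else R.from_rotvec(np.radians(35-tilt)*cy).as_matrix()@Rh@rz(roll)
print("check upright z:",rot(0,0)[:,2].round(2))
q0,e,_=go(qE,h+(TIP+.04)*N,Rh); out=[]
for tilt,r,pos in itertools.product((0,10),(-60,-70,-80,-90,-100,-110),([.55,0,.3],[.5,0,.3],[.52,.05,.3])):
    q1,e1,_=go(q0,np.array(pos),rot(tilt,r),n=25); q2,e2,_=go(q1,h+(TIP+.03)*N,Rh@rz(r),n=20); q3,e3,_=go(q2,h+(TIP-.037)*N,Rh@rz(r),n=10)
    out.append((min(mar(q2),mar(q3)),e1,e2,e3,tilt,r,pos,q1.round(2),q2.round(2),q3.round(2)))
out.sort(key=lambda b:-b[0])
for b in out[:6]: print(b)
E
python3 srch2.py
```

```text
check upright z: [-0. -0. -1.]
(np.float64(0.19837528553904174), np.float64(0.02159303348477747), np.float64(5.30364790046316e-10), np.float64(5.862172719286703e-12), 10, -110, [0.5, 0, 0.3], array([ 1.11,  0.56, -1.55,  1.94,  0.7 ,  1.11,  2.9 ]), array([ 1.21,  0.45, -1.33,  2.23,  1.2 ,  0.37,  2.59]), array([ 0.94,  0.54, -1.06,  2.2 ,  1.55,  0.35,  2.26]))
(np.float64(0.1947441139797199), np.float64(1.1137559901099279e-07), np.float64(1.3891578573498345e-09), np.float64(3.8507062796627046e-12), 0, -110, [0.5, 0, 0.3], array([ 1.04,  0.65, -1.55,  1.83,  0.67,  1.35,  2.92]), array([ 1.24,  0.49, -1.38,  2.23,  1.25,  0.42,  2.55]), array([ 0.99,  0.58, -1.13,  2.2 ,  1.57,  0.4 ,  2.26]))
(np.float64(0.14875317755687), np.float64(1.0580823565653583e-10), np.float64(2.714112703891519e-10), np.float64(2.21488277468221e-12), 10, -110, [0.55, 0, 0.3], array([ 1.05,  0.66, -1.56,  1.85,  0.79,  1.2 ,  2.89]), array([ 1.26,  0.54, -1.42,  2.23,  1.31,  0.47,  2.52]), array([ 1.03,  0.63, -1.2 ,  2.19,  1.59,  0.46,  2.27]))
(np.float64(0.13020692180034435), np.float64(1.105534230728
[... 263 characters left out ...]
2,  0.28,  1.73]))
(np.float64(0.11011332852071601), np.float64(4.3084323680391257e-11), np.float64(2.6069332798468317e-09), np.float64(7.800721121154809e-12), 0, -110, [0.52, 0.05, 0.3], array([ 0.86,  0.57, -1.39,  1.78,  0.58,  1.3 ,  2.92]), array([ 1.17,  0.39, -1.26,  2.23,  1.11,  0.31,  2.66]), array([ 0.84,  0.47, -0.93,  2.2 ,  1.51,  0.26,  2.26]))
(np.float64(0.10991183152673509), np.float64(6.0382115608777264e-12), np.float64(2.2033956327195718e-05), np.float64(7.80334605461566e-12), 10, -80, [0.55, 0, 0.3], array([ 0.44,  0.19, -0.56,  1.87,  0.12,  0.94,  2.91]), array([ 1.17,  0.39, -1.26,  2.23,  1.11,  0.31,  2.13]), array([ 0.84,  0.47, -0.93,  2.2 ,  1.51,  0.26,  1.73]))
```

```bash
cat > srch3.py <<'E'
from sim import *
import time
rz=lambda a:R.from_euler('z',a,degrees=True).as_matrix()
qE=np.array(sense()["joints"]); mar=lambda q:np.minimum(q-lo,hi-q).min()
def rot(tilt,roll,side=0): return R.from_rotvec([np.radians(side),0,0]).as_matrix()@R.from_rotvec(np.radians(35-tilt)*cy).as_matrix()@Rh@rz(roll)
q0,e,_=go(qE,h+(TIP+.04)*N,Rh)
def run(W,q=q0):
    ms=[];last=q
    for pos,Rt in W:
        x,T=fk(q,p,sg); sl=Slerp([0,1],R.from_matrix([T,Rt]))
        for t in (.34,.67,1):
            q,e,er=go(q,x+(pos-x)*t,sl(t).as_matrix(),n=6)
            if e>.004: return -1,[]
            ms.append(mar(q))
        last=q
    return min(ms[2:]),ms
if __name__=="__main__":
    rng=np.random.default_rng(5); best=[]; t0=time.time()
    while time.time()-t0<500:
        rr=lambda:[round(rng.uniform(.42,.6),2),round(rng.uniform(-.25,.3),2),round(rng.uniform(.27,.4),2)]
        a=(rr(),int(rng.integers(-10,20)),int(rng.integers(-12,19))*10,int(rng.integers(-40,41))); b=(rr(),int(rng.integers(-10,25)),int(rng.integers(-12,19))*10,int(rng.integers(-40,41))); r=rng.choice([b[2],int(rng.integers(-12,19))*10])
        W=[(np.array(x[0]),rot(x[1],x[2],x[3])) for x in (a,b)]+[(h+(TIP+.03)*N,Rh@rz(r)),(h+(TIP-.037)*N,Rh@rz(r))]
        m,_=run(W); 
        if m>0.03: best.append((m,a,b,r))
    best.sort(key=lambda b:-b[0]); print(len(best))
    for b in best[:6]: print(b)
E
python3 srch3.py
```

```text
42
(np.float64(0.18450482597600804), ([0.48, 0.28, 0.38], -10, 170, 15), ([0.52, 0.26, 0.37], 12, 120, -10), np.int64(-30))
(np.float64(0.18105089998737603), ([0.5, 0.13, 0.34], 11, 10, -6), ([0.52, 0.14, 0.38], 18, -60, 0), np.int64(-60))
(np.float64(0.13547564635362308), ([0.43, 0.1, 0.34], -5, -60, 34), ([0.48, 0.11, 0.28], 9, -20, 15), np.int64(-20))
(np.float64(0.12802158814054643), ([0.49, -0.13, 0.39], 1, 160, -29), ([0.59, -0.09, 0.33], -4, 60, -22), np.int64(-80))
(np.float64(0.11934661409174785), ([0.48, 0.21, 0.33], -9, 90, -38), ([0.51, 0.1, 0.28], 13, -20, -37), np.int64(-120))
(np.float64(0.1180577584849547), ([0.51, 0.22, 0.31], 12, 0, 3), ([0.53, 0.1, 0.34], 8, 30, -5), np.int64(-120))
```

Request:
apply_moves(
  deltas=[
    {"tx":0,"ty":0,"tz":-0.008,"rx":0,"ry":0,"rz":0,"jaw":0.8},
    {"tx":0,"ty":0,"tz":-0.018,"rx":0,"ry":0,"rz":0,"jaw":0.8},
    {"tx":0,"ty":0,"tz":-0.03,"rx":0,"ry":0,"rz":0,"jaw":0.8},
    {"tx":0,"ty":0,"tz":-0.042,"rx":0,"ry":0,"rz":0,"jaw":0.8},
    {"tx":0,"ty":0,"tz":-0.054,"rx":0,"ry":0,"rz":0,"jaw":0.8},
    {"tx":0,"ty":0,"tz":-0.054,"rx":0,"ry":0,"rz":0,"jaw":0.8},
    {"tx":0,"ty":0,"tz":-0.054,"rx":0,"ry":0,"rz":0,"jaw":0.8},
  ],
)

```text
time: 11.75
eef_pos: [0.551, -0.0383, 0.2263]
tool_rot: [-0.05, 0.953, 0.016, 0.299]
contact_force: [0.3, -0.0, -0.6]
gripper_width: 0.0232
grasp_force: 78.5
```

```bash
cat > nxt.py <<'E'
import srch3 as S; from srch3 import *
import sys
A=(np.array([.5,.13,.34]),rot(11,10,-6)); B=(np.array([.52,.14,.38]),rot(18,-60,0)); C=(h+(TIP+.03)*N,Rh@rz(-60)); D=(h+(TIP-.037)*N,Rh@rz(-60)); W=[A,B,C,D]
if __name__=="__main__":
    i=int(sys.argv[1]); s=sense(); q=np.array(s["joints"]); print(np.round(q,3),np.round(s["eef_pos"],4)); print("margins",np.round(run(W[i:],q)[1],2)); delta(W[i][0],W[i][1],s)
    for w in W[i:]: q,e,er=go(q,*w); print(q.round(2),round(e,4))
E
python3 nxt.py 0
```

```text
[-0.437  0.08   0.531  2.311 -0.749  0.215  2.447] [ 0.551  -0.0383  0.2263]
margins [0.22 0.3  0.35 0.31 0.28 0.26 0.25 0.22 0.21 0.2  0.19 0.2 ]
DELTA t [-0.0378  0.1727 -0.1122] r [ 7.69 23.92  7.56]
[-0.87  0.04  0.48  1.93  0.16  1.04  1.05] 0.0
[-0.88 -0.04  0.49  1.93  0.13  0.95  2.28] 0.0
[ 0.54  0.15 -0.51  2.25 -0.13  0.16  2.9 ] 0.0046
[ 0.5   0.18 -0.47  2.23 -0.13  0.16  2.9 ] 0.0597
```

```bash
cat > srch4.py <<'E'
from srch3 import *
qN=np.array(sense()["joints"])
def run2(W,q,k):
    ms=[];Q=[]
    for pos,Rt in W:
        x,T=fk(q,p,sg); sl=Slerp([0,1],R.from_matrix([T,Rt]))
        for t in np.linspace(0,1,k+1)[1:]:
            q,e,er=go(q,x+(pos-x)*t,sl(t).as_matrix(),n=2)
            if e>.004: return -1,Q
            ms.append(mar(q))
        Q.append(q)
    return min(ms[k:]),Q
def mk(a,b,r): return [(np.array(x[0]),rot(x[1],x[2],x[3])) for x in (a,b)]+[(h+(TIP+.03)*N,Rh@rz(r)),(h+(TIP-.037)*N,Rh@rz(r))]
if __name__=="__main__":
    from multiprocessing import Pool
    def work(seed):
        rng=np.random.default_rng(seed); best=[]; t0=time.time()
        while time.time()-t0<240:
            rr=lambda:[round(rng.uniform(.42,.6),2),round(rng.uniform(-.3,.3),2),round(rng.uniform(.29,.4),2)]
            a=(rr(),int(rng.integers(-20,20)),int(rng.integers(-14,19))*10,int(rng.integers(-40,41))); b=(rr(),int(rng.integers(-20,25)),int(rng.integers(-14,19))*10,int(rng.integers(-40,41))); r=rng.choice([b[2],int(rng.integers(-14,19))*10])
            W=mk(a,b,r); m,Q=run2(W,qN,8)
            if m>.03 and Q[1][2]<-.2:
                m=min([m]+[run2(W,qN+rng.normal(0,.02,7),k)[0] for k in (16,11,9)])
                if m>.03: best.append((m,a,b,r,[q.round(2).tolist() for q in Q]))
        return best
    import os; n=os.cpu_count()
    with Pool(n) as P: best=sum(P.map(work,range(n)),[])
    best.sort(key=lambda b:-b[0]); print(n,len(best))
    for b in best[:6]: print(b)
E
OMP_NUM_THREADS=1 OPENBLAS_NUM_THREADS=1 python3 srch4.py
```

```text
4 6
(np.float64(0.06774429821518102), ([0.48, -0.19, 0.32], 3, -80, 7), ([0.58, -0.04, 0.34], -6, 80, -20), np.int64(-90), [[1.46, 0.65, -1.53, 1.77, 0.55, 1.31, 2.9], [0.39, 0.45, -0.77, 1.55, 0.6, 1.52, -0.21], [1.16, 0.38, -1.24, 2.23, 1.08, 0.3, 2.33], [0.82, 0.45, -0.9, 2.2, 1.5, 0.24, 1.91]])
(np.float64(0.06549457898876643), ([0.48, -0.24, 0.33], 12, -30, 31), ([0.44, 0.25, 0.31], 11, 20, -10), np.int64(-120), [[1.12, 0.36, -0.51, 1.71, -0.42, 1.3, 2.91], [0.27, 0.31, -1.17, 1.87, 0.57, 1.2, 0.24], [1.27, 0.59, -1.46, 2.23, 1.35, 0.52, 2.67], [1.06, 0.68, -1.25, 2.19, 1.61, 0.52, 2.45]])
(np.float64(0.055727207446987226), ([0.42, -0.15, 0.31], -5, -90, -14), ([0.52, 0.17, 0.33], 24, -90, -26), np.int64(-90), [[1.31, 0.38, -1.45, 1.93, 0.63, 1.36, 2.88], [0.33, 0.38, -1.23, 1.89, 0.97, 1.32, 2.1], [1.18, 0.4, -1.27, 2.23, 1.13, 0.32, 2.29], [0.87, 0.48, -0.96, 2.2, 1.52, 0.28, 1.91]])
(np.float64(0.046603398062464996), ([0.49, 0.27, 0.33], 0, -140, -11), ([0.52, 0.24, 0.3], 22, -80, -20), np.int64(-80), [[0.24, 0.71, -1.4, 1.6, 0.77, 1.62, 2.9], [0.16, 0.46, -1.15, 1.84, 0.95, 1.3, 1.82], [1.15, 0.37, -1.22, 2.23, 1.06, 0.29, 2.18], [0.78, 0.43, -0.85, 2.2, 1.49, 0.22, 1.74]])
(np.float64(0.04639462289277585), ([0.43, 0.04, 0.38], -14, -110, -6), ([0.46, 0.25, 0.37], 24, -100, -39), np.int64(-100), [[0.88, 0.49, -1.47, 1.71, 0.45, 1.67, 2.91], [-0.07, 0.46, -1.15, 1.77, 0.99, 1.72, 2.16], [1.16, 0.38, -1.24, 2.23, 1.08, 0.3, 2.51], [0.81, 0.45, -0.89, 2.2, 1.5, 0.24, 2.08]])
(np.float64(0.04249429136426408), ([0.54, 0.19, 0.32], -13, -130, -1), ([0.44, -0.27, 0.29], -19, 20, 38), np.int64(-80), [[0.44, 0.91, -1.51, 1.48, 0.73, 1.73, 2.91], [1.21, 0.77, -0.94, 1.44, 0.12, 1.74, 1.68], [1.14, 0.36, -1.21, 2.23, 1.04, 0.28, 2.19], [0.76, 0.42, -0.82, 2.21, 1.48, 0.2, 1.74]])
```

```bash
cat > t.py <<'E'
from srch3 import *
q0=np.array(sense()["joints"])
for dl in (4,6,8,10,12):
    for r in (0,30,60):
        Rt=rot(35-dl,r); n=-Rt[:,2]; o=[]
        q,e,er=go(q0,h+(TIP+.03)*n,Rt); o.append(mar(q)); 
        for dep in (0,.012,.025,.037):
            q,e,er=go(q,h+(TIP-dep)*n,Rt); o.append(mar(q))
        print(dl,r,np.round(o,2),q.round(2),round(e,4),round(er,2))
E
python3 t.py
```

```text
4 0 [0.15 0.11 0.09 0.08 0.06] [-0.26  0.29  0.33  2.2  -0.95  0.21  2.61] 0.0 0.0
4 30 [0.16 0.13 0.11 0.09 0.08] [-0.33  0.3   0.42  2.21 -1.03  0.23  2.16] 0.0 0.0
4 60 [0.17 0.14 0.13 0.12 0.11] [-0.42  0.31  0.52  2.21 -1.11  0.26  1.71] 0.0 0.0
6 0 [0.2  0.16 0.15 0.13 0.11] [-0.32  0.3   0.41  2.18 -0.82  0.26  2.48] 0.0 0.0
6 30 [0.21 0.18 0.16 0.14 0.13] [-0.4   0.31  0.5   2.18 -0.9   0.28  2.02] 0.0 0.0
6 60 [0.22 0.2  0.18 0.17 0.15] [-0.47  0.32  0.59  2.18 -0.98  0.3   1.57] 0.0 0.0
8 0 [0.26 0.21 0.2  0.18 0.16] [-0.37  0.32  0.47  2.15 -0.73  0.31  2.38] 0.0 0.0
8 30 [0.26 0.23 0.21 0.2  0.18] [-0.44  0.33  0.55  2.15 -0.81  0.33  1.92] 0.0 0.0
8 60 [0.26 0.25 0.23 0.22 0.2 ] [-0.52  0.34  0.65  2.16 -0.89  0.35  1.47] 0.0 0.0
10 0 [0.3  0.27 0.25 0.23 0.21] [-0.41  0.33  0.51  2.12 -0.66  0.36  2.3 ] 0.0 0.0
10 30 [0.3  0.28 0.27 0.25 0.23] [-0.48  0.34  0.6   2.13 -0.74  0.38  1.85] 0.0 0.0
10 60 [0.29 0.3  0.29 0.27 0.26] [-0.55  0.36  0.69  2.13 -0.82  0.41  1.39] 0.0 0.0
12 0 [0.34 0.32 0.3  0.28 0.27] [-0.43  0.34  0.54  2.09 -0.61  0.42  2.25] 0.0 0.0
12 30 [0.33 0.33 0.32 0.3  0.28] [-0.5   0.36  0.63  2.1  -0.68  0.43  1.79] 0.0 0.0
12 60 [0.33 0.33 0.33 0.32 0.31] [-0.58  0.38  0.73  2.1  -0.76  0.46  1.34] 0.0 0.0
```

The controller behaves like a minimum-norm solver. A 4° easing of the tilt (2.6 mm at the tip, inside the 3 mm hole clearance and the 9.5 mm plunger radius) with a 30° roll about the pin keeps every joint off its limits. I'll use that.

```bash
cat > aim.py <<'E'
from srch3 import *
RT=rot(31,30); n_=-RT[:,2]
def st(dep,hh=h): s=sense(); print(s["time"],np.round(s["joints"],3),"F",np.round(s["contact_force"],1)); return delta(hh+(TIP-dep)*n_,RT,s)
E
python3 -c "
from aim import *
st(-.03)"
```

```text
11.75 [-0.437  0.08   0.531  2.311 -0.749  0.215  2.447] F [ 0.3 -0.  -0.6]
DELTA t [-0.0091  0.0003  0.0122] r [ 1.06  3.78 30.04]
```

Request:
apply_moves(
  deltas=[
    {"tx":-0.002,"ty":0,"tz":0,"rx":0.2,"ry":0.8,"rz":6,"jaw":0.8},
    {"tx":-0.004,"ty":0,"tz":0.002,"rx":0.4,"ry":1.6,"rz":12,"jaw":0.8},
    {"tx":-0.006,"ty":0,"tz":0.005,"rx":0.6,"ry":2.4,"rz":18,"jaw":0.8},
    {"tx":-0.008,"ty":0,"tz":0.008,"rx":0.9,"ry":3.2,"rz":24,"jaw":0.8},
    {"tx":-0.009,"ty":0,"tz":0.012,"rx":1.1,"ry":3.8,"rz":30,"jaw":0.8},
    {"tx":-0.009,"ty":0,"tz":0.012,"rx":1.1,"ry":3.8,"rz":30,"jaw":0.8},
    {"tx":-0.009,"ty":0,"tz":0.012,"rx":1.1,"ry":3.8,"rz":30,"jaw":0.8},
    {"tx":-0.009,"ty":0,"tz":0.012,"rx":1.1,"ry":3.8,"rz":30,"jaw":0.8},
  ],
)

```text
time: 12.55
eef_pos: [0.5647, -0.0376, 0.2209]
tool_rot: [0.201, 0.943, 0.081, 0.254]
contact_force: [-0.6, 0.3, -0.6]
gripper_width: 0.0231
grasp_force: 78.5
```

```bash
python3 - <<'E'
from aim import *; from hole import hole
read_camera("top")
s,c,im,d=shot("w8"); st(-.03)
T=R.from_quat(s["tool_rot"]).as_matrix(); tip=np.array(s["eef_pos"])+TIP*T[:,2]; a=proj(c,[h,tip]); print("proj hole, tip",a.round(1))
u,v=a[0].round().astype(int); pl=[a for a in proj(c,[h+x*Rh[:,0]*-1+y*Rh[:,1] for x,y in ((-.03,-.05),(-.03,.03),(.03,.03),(.03,-.05))]).round().astype(int)]
hh,n=hole(c,im,d,pl,(int(u),int(v))); st(-.03,hh)
# rod edges across image column near tip
g=cv2.cvtColor(im,cv2.COLOR_BGR2GRAY); tu,tv=a[1]; b=proj(c,[tip-.012*T[:,2]])[0]; dirn=(b-a[1])/np.linalg.norm(b-a[1]); nn=np.array([-dirn[1],dirn[0]]); print("dir",dirn,"at",b)
print([int(g[tuple((b+k*nn).round().astype(int)[::-1])]) for k in range(-9,10)])
print([int(g[tuple((a[1]+k*dirn).round().astype(int)[::-1])]) for k in range(-8,9)])
E
```

```text
12.65 [-0.581  0.137  0.691  2.248 -0.633  0.308  1.793] F [ 0.  -0.2 -0.7]
DELTA t [-0.0002  0.0014 -0.    ] r [-0.12 -0.03  0.04]
proj hole, tip [[285.2 199. ]
 [283.2 209.7]]
n [-0.5704 -0.0644  0.8188] yaw 6.44 ell ((22.17966651916504, 22.427139282226562), (28.916881561279297, 29.641864776611328), 71.90592193603516) uv (285.17966651916504, 199.42713928222656) hole [ 0.6353 -0.0294  0.1052]
12.65 [-0.581  0.137  0.691  2.248 -0.633  0.308  1.793] F [ 0.  -0.2 -0.7]
DELTA t [-0.0005  0.0014 -0.0001] r [-0.12 -0.03  0.04]
dir [0.00402805 0.99999189] at [283.17667315 214.83251382]
[177, 180, 173, 174, 164, 140, 111, 92, 88, 85, 85, 86, 103, 139, 165, 179, 180, 181, 180]
[231, 208, 147, 92, 80, 102, 130, 150, 139, 103, 91, 84, 85, 85, 86, 88, 85]
```

The ring at (285,199) matches the prediction, so I'll shift 1.4 mm and insert to 20 mm.

Request:
apply_moves(
  deltas=[
    {"tx":-0.0003,"ty":0.0014,"tz":0.002,"rx":0,"ry":0,"rz":0,"jaw":0.8},
    {"tx":-0.0003,"ty":0.0014,"tz":0.01,"rx":0,"ry":0,"rz":0,"jaw":0.8},
    {"tx":-0.0003,"ty":0.0014,"tz":0.018,"rx":0,"ry":0,"rz":0,"jaw":0.8},
    {"tx":-0.0003,"ty":0.0014,"tz":0.026,"rx":0,"ry":0,"rz":0,"jaw":0.8},
    {"tx":-0.0003,"ty":0.0014,"tz":0.034,"rx":0,"ry":0,"rz":0,"jaw":0.8},
    {"tx":-0.0003,"ty":0.0014,"tz":0.042,"rx":0,"ry":0,"rz":0,"jaw":0.8},
    {"tx":-0.0003,"ty":0.0014,"tz":0.05,"rx":0,"ry":0,"rz":0,"jaw":0.8},
    {"tx":-0.0003,"ty":0.0014,"tz":0.05,"rx":0,"ry":0,"rz":0,"jaw":0.8},
  ],
)

```text
time: 13.45
eef_pos: [0.5912, -0.0338, 0.1779]
tool_rot: [0.201, 0.943, 0.081, 0.253]
contact_force: [0.6, -0.4, -0.4]
gripper_width: 0.0233
grasp_force: 78.5
```

```bash
python3 - <<'E'
from aim import *
st(.037)
E
```

```text
13.45 [-0.389  0.264  0.489  2.219 -0.941  0.249  2.073] F [ 0.6 -0.4 -0.4]
DELTA t [-0.0002  0.0001  0.0162] r [-0.16 -0.09  0.01]
```

Request:
apply_moves(
  deltas=[
    {"tx":0,"ty":0,"tz":0.004,"rx":0,"ry":0,"rz":0,"jaw":0.8},
    {"tx":0,"ty":0,"tz":0.008,"rx":0,"ry":0,"rz":0,"jaw":0.8},
    {"tx":0,"ty":0,"tz":0.012,"rx":0,"ry":0,"rz":0,"jaw":0.8},
    {"tx":0,"ty":0,"tz":0.015,"rx":0,"ry":0,"rz":0,"jaw":0.8},
    {"tx":0,"ty":0,"tz":0.015,"rx":0,"ry":0,"rz":0,"jaw":0.8},
    {"tx":0,"ty":0,"tz":0.015,"rx":0,"ry":0,"rz":0,"jaw":0.8},
  ],
)

```text
time: 14.05
eef_pos: [0.5993, -0.0331, 0.1664]
tool_rot: [0.201, 0.942, 0.082, 0.254]
contact_force: [-2.4, -0.3, 5.2]
gripper_width: 0.0232
grasp_force: 79.2
```

```bash
cat > drw.py <<'E'
from aim import *
def tab(tag):
    for n in("scene","top"):
        im,d=read_camera(n); np.savez(tag+n+".npz",im=im,d=d); P=cloud(cam(n),d).reshape(-1,3)
        t=P[(P[:,2]>.09)&(P[:,2]<.106)&(P[:,0]>.42)&(P[:,0]<.6)&(abs(P[:,1]+.078)<.035)]
        print(n,"tab pts",len(t),np.percentile(t,[3,97],axis=0).round(3).tolist() if len(t)>5 else 0)
E
python3 - <<'E'
from drw import *
st(.037); tab("d1"); print(np.round(sense()["contact_force"],1))
E
```

```text
14.05 [-0.334  0.296  0.427  2.207 -1.02   0.229  2.147] F [-2.4 -0.3  5.2]
DELTA t [ 0.0008 -0.0003  0.0021] r [-0.1   0.02 -0.01]
scene tab pts 84 [[0.536, -0.092, 0.091], [0.551, -0.053, 0.1]]
top tab pts 34 [[0.532, -0.091, 0.094], [0.543, -0.071, 0.102]]
[-0.9  0.7  5.7]
```

The drawer has sprung: the tab moved from x=0.582 to about 0.54. Now I'll withdraw the pin straight out.

Request:
apply_moves(
  deltas=[
    {"tx":0,"ty":0,"tz":-0.012,"rx":0,"ry":0,"rz":0,"jaw":0.8},
    {"tx":0,"ty":0,"tz":-0.025,"rx":0,"ry":0,"rz":0,"jaw":0.8},
    {"tx":0,"ty":0,"tz":-0.04,"rx":0,"ry":0,"rz":0,"jaw":0.8},
    {"tx":0,"ty":0,"tz":-0.055,"rx":0,"ry":0,"rz":0,"jaw":0.8},
    {"tx":0,"ty":0,"tz":-0.07,"rx":0,"ry":0,"rz":0,"jaw":0.8},
    {"tx":0,"ty":0,"tz":-0.09,"rx":0,"ry":0,"rz":0,"jaw":0.8},
    {"tx":0,"ty":0,"tz":-0.11,"rx":0,"ry":0,"rz":0,"jaw":0.8},
    {"tx":0,"ty":0,"tz":-0.11,"rx":0,"ry":0,"rz":0,"jaw":0.8},
  ],
)

```text
time: 14.95
eef_pos: [0.5425, -0.0385, 0.2616]
tool_rot: [0.201, 0.942, 0.083, 0.255]
contact_force: [-0.7, 0.1, -0.3]
gripper_width: 0.0231
grasp_force: 78.7
```

```bash
python3 - <<'E'
from drw import *
tab("d2"); s,c,im,d=shot("w9"); print(s["time"],np.round(s["eef_pos"],4),np.round(s["joints"],2)); P=cloud(c,d)
t=P[(P[...,2]>.092)&(P[...,2]<.106)&(P[...,0]>.44)&(P[...,0]<.58)&(abs(P[...,1]+.078)<.035)]; print(len(t),cv2.minAreaRect((t[:,:2]*1000).astype('f4')))
T=R.from_quat(s["tool_rot"]).as_matrix(); e=np.array(s["eef_pos"]); print("proj tip",proj(c,[e+TIP*T[:,2],e+.031*T[:,2]]).round(1))
f=P[(P[...,2]>.058)&(P[...,2]<.074)&(P[...,0]>.44)&(P[...,0]<.565)&(abs(P[...,1]+.078)<.1)]; print("front",len(f),cv2.minAreaRect((f[:,:2]*1000).astype('f4')))
E
```

```text
scene tab pts 79 [[0.529, -0.093, 0.092], [0.543, -0.053, 0.101]]
top tab pts 9 [[0.532, -0.092, 0.096], [0.54, -0.074, 0.1]]
15.05 [ 0.5425 -0.0378  0.2601] [-0.76 -0.01  0.84  2.26 -0.24  0.37  1.43]
1016 ((533.7348022460938, -75.79425048828125), (13.167891502380371, 40.48710250854492), 6.358274936676025)
proj tip [[283.2 209.7]
 [283.3 251.9]]
front 3542 ((533.6713256835938, -76.2974624633789), (13.441856384277344, 178.3312530517578), 6.3473920822143555)
```

View pics/w9.png

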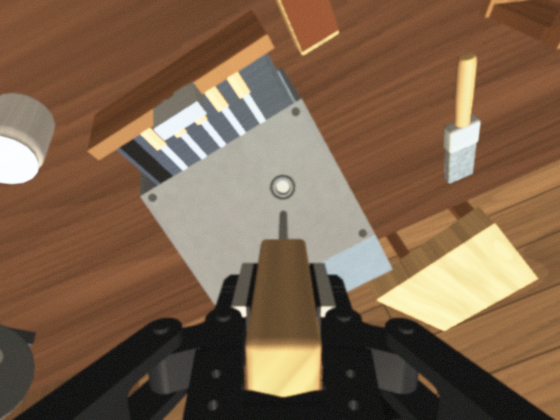

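The picture shows the drawer sprung out, with blades inside (x 150–260, y 80–160). The tab top is at (180,120), the hole at (283,186), and the pin is still straight in the grip. Because the order matters, I'll draw the drawer now with the rod, reaching behind the tab.

```bash
python3 - <<'E'
from srch3 import *
s=sense(); c=cam("wrist",s); P=cloud(c,np.load("w9.npz")["d"]); cx=np.array([np.cos(yw),np.sin(yw),0]); tabc=np.array([.5337,-.0758,0])
D=P-tabc; a=D@cx; b=D@cy; m=(a>.009)&(a<.04)&(abs(b)<.03); Z=P[m][:,2]
for lo_,hi_ in ((-.03,-.015),(-.015,0),(0,.015),(.015,.03)):
    k=m&(b>=lo_)&(b<hi_); print(lo_,k.sum(),np.percentile(P[k][:,2],[5,50,95]).round(3) if k.sum() else 0)
q=np.array(s["joints"]); tgt=tabc+.014*cx
for z in (.26,.155): 
    for r in (90,):
        q,e,er=go(q,np.array([tgt[0],tgt[1],z]),rot(0,r)); print(q.round(2),e,er)
q2,e,er=go(q,np.array([*(tgt-.07*cx)[:2],.155]),rot(0,90)); print(q2.round(2),e,er)
delta([tgt[0],tgt[1],.24],rot(0,90),s); print(tgt)
E
```

```text
-0.03 0 0
-0.015 0 0
0 68 [0.007 0.015 0.017]
0.015 160 [0.007 0.015 0.017]
[-0.67  0.37  0.94  1.86 -0.33  1.09  0.5 ] 1.084334003454843e-15 3.4914503533531284e-14
[-0.57  0.51  0.84  1.95 -0.48  0.9   0.62] 1.401393415533525e-14 2.4020718094575377e-13
[-0.63  0.39  0.89  2.11 -0.41  0.83  0.61] 1.4217087510860395e-14 2.620342147493846e-13
DELTA t [-0.0107 -0.0362  0.0176] r [27.93 16.19 58.51]
[ 0.54762584 -0.0743609   0.        ]
```

Request:
apply_moves(
  deltas=[
    {"tx":-0.001,"ty":-0.004,"tz":0,"rx":3.4,"ry":2,"rz":7.2,"jaw":0.8},
    {"tx":-0.003,"ty":-0.009,"tz":0.0,"rx":6.9,"ry":4,"rz":14.4,"jaw":0.8},
    {"tx":-0.004,"ty":-0.013,"tz":0.003,"rx":10.4,"ry":6,"rz":21.7,"jaw":0.8},
    {"tx":-0.005,"ty":-0.018,"tz":0.006,"rx":13.9,"ry":8,"rz":29,"jaw":0.8},
    {"tx":-0.007,"ty":-0.022,"tz":0.009,"rx":17.3,"ry":10,"rz":36.3,"jaw":0.8},
    {"tx":-0.008,"ty":-0.027,"tz":0.012,"rx":20.8,"ry":12,"rz":43.6,"jaw":0.8},
    {"tx":-0.009,"ty":-0.032,"tz":0.015,"rx":24.3,"ry":14.1,"rz":51,"jaw":0.8},
    {"tx":-0.011,"ty":-0.036,"tz":0.018,"rx":27.9,"ry":16.2,"rz":58.5,"jaw":0.8},
  ],
)

```text
time: 15.9
eef_pos: [0.5486, -0.0741, 0.2386]
tool_rot: [0.671, 0.741, -0.0, -0.002]
contact_force: [0.7, -0.9, -0.1]
gripper_width: 0.0231
grasp_force: 78.6
```

```bash
python3 - <<'E'
from srch3 import *
for i in range(4): read_camera("top")
s,c,im,d=shot("w10"); print(s["time"],np.round(s["eef_pos"],4),np.round(s["joints"],2)); delta([.5476,-.0744,.141],rot(0,90),s)
T=R.from_quat(s["tool_rot"]).as_matrix(); e=np.array(s["eef_pos"]); tip=e+TIP*T[:,2]; print("tip",tip.round(4),proj(c,[tip]).round(1))
E
```

```text
16.1 [ 0.5481 -0.0754  0.2389] [-0.64  0.39  0.91  1.88 -0.35  1.05  0.52]
DELTA t [ 0.0011 -0.0004  0.0979] r [-0.02  0.06  0.06]
tip [ 0.5481 -0.0755  0.1329] [[283.4 209.3]]
```

Request:
apply_moves(
  deltas=[
    {"tx":0.001,"ty":0,"tz":0.02,"rx":0,"ry":0,"rz":0,"jaw":0.8},
    {"tx":0.001,"ty":0,"tz":0.045,"rx":0,"ry":0,"rz":0,"jaw":0.8},
    {"tx":0.001,"ty":0,"tz":0.07,"rx":0,"ry":0,"rz":0,"jaw":0.8},
    {"tx":0.001,"ty":0,"tz":0.09,"rx":0,"ry":0,"rz":0,"jaw":0.8},
    {"tx":0.001,"ty":0,"tz":0.098,"rx":0,"ry":0,"rz":0,"jaw":0.8},
    {"tx":0.001,"ty":-0.003,"tz":0.098,"rx":0,"ry":0,"rz":0,"jaw":0.8},
    {"tx":0.001,"ty":-0.007,"tz":0.098,"rx":0,"ry":0,"rz":0,"jaw":0.8},
    {"tx":0.001,"ty":-0.011,"tz":0.098,"rx":0,"ry":0,"rz":0,"jaw":0.8},
  ],
  grip_force=110,
)

```text
time: 16.95
eef_pos: [0.5386, -0.0751, 0.1439]
tool_rot: [0.67, 0.742, 0.002, 0.002]
contact_force: [3.2, 0.5, -1.8]
gripper_width: 0.0227
grasp_force: 107.8
```

Request:
apply_moves(
  deltas=[
    {"tx":0,"ty":-0.006,"tz":0,"rx":0,"ry":0,"rz":0,"jaw":0.8},
    {"tx":0,"ty":-0.012,"tz":0,"rx":0,"ry":0,"rz":0,"jaw":0.8},
    {"tx":0,"ty":-0.018,"tz":0,"rx":0,"ry":0,"rz":0,"jaw":0.8},
    {"tx":0,"ty":-0.024,"tz":0,"rx":0,"ry":0,"rz":0,"jaw":0.8},
    {"tx":0,"ty":-0.03,"tz":0,"rx":0,"ry":0,"rz":0,"jaw":0.8},
    {"tx":0,"ty":-0.036,"tz":0,"rx":0,"ry":0,"rz":0,"jaw":0.8},
    {"tx":0,"ty":-0.042,"tz":0,"rx":0,"ry":0,"rz":0,"jaw":0.8},
    {"tx":0,"ty":-0.048,"tz":0,"rx":0,"ry":0,"rz":0,"jaw":0.8},
  ],
)

```text
time: 17.75
eef_pos: [0.4892, -0.0803, 0.1425]
tool_rot: [0.67, 0.742, 0.0, 0.001]
contact_force: [2.8, 0.1, 1.4]
gripper_width: 0.0228
grasp_force: 108.2
```

```bash
python3 - <<'E'
from srch3 import *
s,c,im,d=shot("w11"); print(s["time"],np.round(s["eef_pos"],4),np.round(s["joints"],2),np.round(s["contact_force"],1),np.round(s["moment"],2),s["gripper_width"])
im2,d2=read_camera("scene"); P=cloud(cam("scene"),d2).reshape(-1,3); t=P[(P[:,2]>.09)&(P[:,2]<.104)&(P[:,0]>.42)&(P[:,0]<.58)&(abs(P[:,1]+.078)<.035)]; print(len(t),np.percentile(t,[3,97],axis=0).round(3).tolist())
print("drawer est from rod:", (( np.array([.5819,-.0717])-np.array(s["eef_pos"][:2]))@np.array([np.cos(yw),np.sin(yw)])+.009).round(4))
E
```

```text
17.75 [ 0.4892 -0.0803  0.1425] [-0.6   0.43  0.85  2.09 -0.45  0.81  0.63] [2.8 0.1 1.4] [-0.11 -0.93 -0.01] 0.02284088706134132
65 [[0.474, -0.085, 0.091], [0.492, -0.059, 0.102]]
drawer est from rod: 0.1021
```

Request:
apply_moves(
  deltas=[
    {"tx":0,"ty":-0.003,"tz":0,"rx":0,"ry":0,"rz":0,"jaw":0.8},
    {"tx":0,"ty":-0.006,"tz":0,"rx":0,"ry":0,"rz":0,"jaw":0.8},
    {"tx":0,"ty":-0.009,"tz":0,"rx":0,"ry":0,"rz":0,"jaw":0.8},
    {"tx":0,"ty":-0.01,"tz":0,"rx":0,"ry":0,"rz":0,"jaw":0.8},
    {"tx":0,"ty":-0.01,"tz":0,"rx":0,"ry":0,"rz":0,"jaw":0.8},
    {"tx":0,"ty":-0.01,"tz":0,"rx":0,"ry":0,"rz":0,"jaw":0.8},
  ],
)

```text
time: 18.45
eef_pos: [0.4826, -0.0807, 0.1431]
tool_rot: [0.67, 0.742, 0.002, 0.003]
contact_force: [8.2, 1.3, -5.5]
gripper_width: 0.0228
grasp_force: 108.4
```

Request:
apply_moves(
  deltas=[
    {"tx":0,"ty":-0.0015,"tz":0,"rx":0,"ry":0,"rz":0,"jaw":0.8},
    {"tx":0,"ty":-0.003,"tz":0,"rx":0,"ry":0,"rz":0,"jaw":0.8},
    {"tx":0,"ty":-0.003,"tz":0,"rx":0,"ry":0,"rz":0,"jaw":0.8},
    {"tx":0,"ty":-0.003,"tz":0,"rx":0,"ry":0,"rz":0,"jaw":0.8},
  ],
)

```text
time: 18.85
eef_pos: [0.4821, -0.0808, 0.1437]
tool_rot: [0.67, 0.743, 0.004, 0.005]
contact_force: [14.4, 2.6, -8.0]
gripper_width: 0.0225
grasp_force: 108.5
```

```bash
python3 - <<'E'
from srch3 import *
s=sense(); print(s["time"],np.round(s["eef_pos"],4),np.round(s["contact_force"],1),np.round(s["moment"],2))
im2,d2=read_camera("scene"); P=cloud(cam("scene"),d2).reshape(-1,3); t=P[(P[:,2]>.092)&(P[:,2]<.102)&(P[:,0]>.42)&(P[:,0]<.58)&(abs(P[:,1]+.078)<.035)]; print(len(t),np.percentile(t,[3,97],axis=0).round(3).tolist())
s,c,im,d=shot("w12"); T=R.from_quat(s["tool_rot"]).as_matrix(); e=np.array(s["eef_pos"]); a,b=proj(c,[e+TIP*T[:,2],e+.04*T[:,2]]); print(a,b)
g=cv2.cvtColor(im,cv2.COLOR_BGR2GRAY); print(g[216,268:300],g[232,268:300])
E
```

```text
18.85 [ 0.4821 -0.0808  0.1437] [14.4  2.6 -8. ] [ 0.52 -3.82  0.09]
60 [[0.469, -0.086, 0.092], [0.487, -0.061, 0.101]]
[283.37603892 209.26698365] [283.56782304 244.73632688]
[244 244 245 244 244 245 244 244 245 243 236 208 142  97  94  99 113 118
 120 121 119 110 110 111 112 131 181 227 241 244 245 245] [244 245 245 244 245 244 244 245 243 244 237 211 151 104 102 110 112 122
 121 125 126 125 114 111 107 111 112 117 121 124 127 126]
```

The force rises with no further travel, so the drawer is at its stop. I'll back off and lift clear.

Request:
apply_moves(
  deltas=[
    {"tx":0,"ty":0.006,"tz":0,"rx":0,"ry":0,"rz":0,"jaw":0.8},
    {"tx":0,"ty":0.014,"tz":0,"rx":0,"ry":0,"rz":0,"jaw":0.8},
    {"tx":0,"ty":0.016,"tz":-0.02,"rx":0,"ry":0,"rz":0,"jaw":0.8},
    {"tx":0,"ty":0.016,"tz":-0.06,"rx":0,"ry":0,"rz":0,"jaw":0.8},
    {"tx":0,"ty":0.016,"tz":-0.1,"rx":0,"ry":0,"rz":0,"jaw":0.8},
    {"tx":0,"ty":0.016,"tz":-0.14,"rx":0,"ry":0,"rz":0,"jaw":0.8},
    {"tx":0,"ty":0.016,"tz":-0.16,"rx":0,"ry":0,"rz":0,"jaw":0.8},
    {"tx":0,"ty":0.016,"tz":-0.16,"rx":0,"ry":0,"rz":0,"jaw":0.8},
  ],
)

```text
time: 19.75
eef_pos: [0.4933, -0.0802, 0.3046]
tool_rot: [0.67, 0.742, 0.002, 0.001]
contact_force: [0.3, -0.3, -1.5]
gripper_width: 0.0227
grasp_force: 109.9
```

```bash
cat > rk.py <<'E'
from srch3 import *
Rr=R.from_quat([.2191,.9757,0,0]).as_matrix()
Rr=Ry(64.7)
E
python3 - <<'E'
from rk import *
s,c,im,d=shot("w13"); print(s["time"],np.round(s["eef_pos"],4)); q=np.array(s["joints"]); print(q.round(2))
T=R.from_quat(s["tool_rot"]).as_matrix(); e=np.array(s["eef_pos"]); print(proj(c,[e+TIP*T[:,2],e+.06*T[:,2],e+.031*T[:,2]]).round(1))
im2,d2=read_camera("scene"); P=cloud(cam("scene"),d2).reshape(-1,3); t=P[(P[:,2]>.092)&(P[:,2]<.102)&(P[:,0]>.42)&(P[:,0]<.58)&(abs(P[:,1]+.078)<.035)]; print("tab",len(t),np.percentile(t,[3,97],axis=0).round(3).tolist())
delta([.5011,.3176,.30],Rr,s)
for z in (.3,.131): q,e,er=go(q,np.array([.5011,.3176,z]),Rr); print(q.round(2),e.round(5),mar(q))
E
```

```text
19.75 [ 0.4933 -0.0802  0.3046]
[-0.8   0.17  1.02  1.93 -0.17  1.13  0.39]
[[283.4 209.3]
 [283.5 231.8]
 [283.6 251.4]]
tab 77 [[0.469, -0.1, 0.093], [0.483, -0.06, 0.101]]
DELTA t [0.3949 0.0483 0.0052] r [  0.26   0.09 -58.84]
[-1.12  0.34  0.64  1.7  -0.22  1.17  0.71] 0.0 0.6517940136526481
[-1.04  0.54  0.55  1.85 -0.36  0.85  0.82] 0.0 0.586287903898967
```

View pics/w13.png

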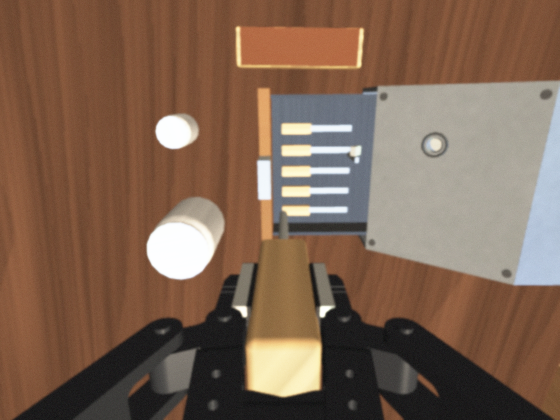

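The picture shows the drawer fully out: the front at x≈265, blades inside, the tin clear at (185,250) and the rod straight at (284,211). Now I'll take the pin back to the rack.

Request:
apply_moves(
  deltas=[
    {"tx":0.035,"ty":0.004,"tz":0,"rx":0,"ry":0,"rz":-7,"jaw":0.8},
    {"tx":0.083,"ty":0.01,"tz":0,"rx":0,"ry":0,"rz":-14.5,"jaw":0.8},
    {"tx":0.131,"ty":0.016,"tz":0,"rx":0,"ry":0,"rz":-22,"jaw":0.8},
    {"tx":0.179,"ty":0.022,"tz":0,"rx":0,"ry":0,"rz":-29.5,"jaw":0.8},
    {"tx":0.227,"ty":0.028,"tz":0,"rx":0,"ry":0,"rz":-37,"jaw":0.8},
    {"tx":0.275,"ty":0.034,"tz":0,"rx":0,"ry":0,"rz":-44,"jaw":0.8},
    {"tx":0.32,"ty":0.039,"tz":0,"rx":0,"ry":0,"rz":-51,"jaw":0.8},
    {"tx":0.365,"ty":0.045,"tz":0,"rx":0.2,"ry":0,"rz":-58.8,"jaw":0.8},
  ],
)

```text
time: 20.65
eef_pos: [0.4985, 0.2891, 0.3]
tool_rot: [0.217, 0.976, -0.003, -0.002]
contact_force: [0.9, -1.2, -0.6]
gripper_width: 0.0226
grasp_force: 109.8
```

```bash
python3 - <<'E'
from rk import *
for i in range(4): read_camera("top")
s=sense(); print(s["time"],np.round(s["eef_pos"],4)); delta([.5011,.3176,.30],Rr,s)
E
```

```text
20.85 [0.4989 0.288  0.2998]
DELTA t [ 0.0106  0.0278 -0.0004] r [-0.44 -0.11  0.02]
```

Request:
apply_moves(
  deltas=[
    {"tx":0.006,"ty":0.014,"tz":0,"rx":-0.2,"ry":-0.1,"rz":0,"jaw":0.8},
    {"tx":0.0106,"ty":0.0278,"tz":0,"rx":-0.4,"ry":-0.1,"rz":0,"jaw":0.8},
    {"tx":0.0106,"ty":0.0278,"tz":0.02,"rx":-0.4,"ry":-0.1,"rz":0,"jaw":0.8},
    {"tx":0.0106,"ty":0.0278,"tz":0.045,"rx":-0.4,"ry":-0.1,"rz":0,"jaw":0.8},
    {"tx":0.0106,"ty":0.0278,"tz":0.065,"rx":-0.4,"ry":-0.1,"rz":0,"jaw":0.8},
    {"tx":0.0106,"ty":0.0278,"tz":0.07,"rx":-0.4,"ry":-0.1,"rz":0,"jaw":0.8},
    {"tx":0.0106,"ty":0.0278,"tz":0.07,"rx":-0.4,"ry":-0.1,"rz":0,"jaw":0.8},
    {"tx":0.0106,"ty":0.0278,"tz":0.07,"rx":-0.4,"ry":-0.1,"rz":0,"jaw":0.8},
  ],
)

```text
time: 21.65
eef_pos: [0.503, 0.3178, 0.2335]
tool_rot: [0.22, 0.976, 0.003, 0.002]
contact_force: [0.1, 0.6, 0.3]
gripper_width: 0.023
grasp_force: 109.8
```

```bash
python3 - <<'E'
from rk import *
read_camera("top"); s,c,im,d=shot("w14"); print(s["time"],np.round(s["eef_pos"],4)); delta([.5011,.3176,.131],Rr,s)
T=R.from_quat(s["tool_rot"]).as_matrix(); e=np.array(s["eef_pos"]); tip=e+TIP*T[:,2]; print("tip exp",tip.round(4),proj(c,[tip]).round(1),"hole exp px",proj(c,[[.502,.317,.1]]).round(1))
P=cloud(c,d); m=(np.linalg.norm(P[...,:2]-[.502,.317],axis=2)<.03)&(P[...,2]<.09)  # seen through hole
# rays onto board plane
v,u=np.mgrid[:420,:560]; X=onplane(c,np.c_[u.ravel(),v.ravel()],.1).reshape(420,560,3); near=np.linalg.norm(X[...,:2]-[.502,.317],axis=2)<.016
hm=near&(P[...,2]<.093); Y=X[hm]; print("hole pts",hm.sum(),((Y.min(0)+Y.max(0))/2).round(4),np.ptp(Y,axis=0).round(4))
rm=(P[...,2]>.106)&near; 
g=cv2.cvtColor(im,cv2.COLOR_BGR2GRAY); a=proj(c,[tip])[0].round().astype(int)
print("uv hole bbox",[ (np.where(hm)[k].min(),np.where(hm)[k].max()) for k in (0,1)])
for vv in range(a[1]-36,a[1]+22,3): print(vv,g[vv,a[0]-18:a[0]+19])
E
```

```text
21.7 [0.503  0.3179 0.2337]
DELTA t [ 0.0018 -0.0017  0.1027] r [ 0.38  0.12 -0.05]
tip exp [0.5035 0.3184 0.1277] [[283.5 209.8]] hole exp px [[280.9 198.5]]
hole pts 234 [0.5021 0.3171 0.1   ] [0.0137 0.0145 0.    ]
uv hole bbox [(np.int64(191), np.int64(206)), (np.int64(272), np.int64(290))]
174 [195 196 201 202 203 208 211 213 215 216 210 206 203 197 195 197 198 196
 199 200 202 205 209 214 213 214 213 211 212 206 206 201 200 203 203 207
 204]
177 [193 190 189 189 193 194 196 197 199 201 201 200 201 196 194 198 199 202
 198 199 201 204 211 211 214 213 213 211 209 207 204 201 200 201 201 205
 207]
180 [190 191 189 191 192 195 195 196 200 201 199 201 198 197 195 195 198 200
 201 200 203 204 206 213 214 214 211 211 210 209 207 204 201 202 203 205
 205]
183 [193 189 190 189 191 191 192 195 196 200 198 201 198 199 196 198 196 199
 199 199 202 202 208 212 213 213 213 210 208 209 206 203 201 203 201 204
 206]
186 [192 188 189 192 189 193 194 197 197 198 200 202 198 197 195 197 197 198
 199 202 200 203 204 210 213 214 213 212 211 208 207 204 202 202 202 204
 204]
189 [191 192 191 192 191
[... 1615 characters left out ...]
02 107 114 138 168 193 204 207 212 212 215 212 212 212 211 204 201 202
 202]
222 [184 188 190 189 190 188 188 192 190 193 197 197 195 183 158 121 107 101
 106 109 114 134 164 191 201 206 213 213 215 215 213 212 209 207 204 203
 203]
225 [182 184 190 191 192 189 188 190 193 190 195 195 194 182 150 118 101 104
 102 109 114 133 165 188 198 206 208 211 214 215 213 211 212 207 203 201
 201]
228 [181 183 189 191 189 189 189 188 193 194 198 196 194 183 147 117 105  99
 101 103 113 129 156 184 198 204 209 211 213 213 215 211 208 208 203 202
 202]
231 [180 183 184 189 193 189 190 189 190 193 197 195 190 174 137 111 103 102
 104 108 117 128 152 185 200 204 207 209 212 213 214 211 212 207 206 204
 200]
```

The rack hole measures (0.502, 0.317), with the rod tip 1.9 mm off. I'll correct and lower.

Request:
apply_moves(
  deltas=[
    {"tx":0.001,"ty":-0.0016,"tz":0,"rx":0.4,"ry":0.1,"rz":0,"jaw":0.8},
    {"tx":0.001,"ty":-0.0016,"tz":0.01,"rx":0.4,"ry":0.1,"rz":0,"jaw":0.8},
    {"tx":0.001,"ty":-0.0016,"tz":0.025,"rx":0.4,"ry":0.1,"rz":0,"jaw":0.8},
    {"tx":0.001,"ty":-0.0016,"tz":0.04,"rx":0.4,"ry":0.1,"rz":0,"jaw":0.8},
    {"tx":0.001,"ty":-0.0016,"tz":0.06,"rx":0.4,"ry":0.1,"rz":0,"jaw":0.8},
    {"tx":0.001,"ty":-0.0016,"tz":0.08,"rx":0.4,"ry":0.1,"rz":0,"jaw":0.8},
    {"tx":0.001,"ty":-0.0016,"tz":0.095,"rx":0.4,"ry":0.1,"rz":0,"jaw":0.8},
    {"tx":0.001,"ty":-0.0016,"tz":0.1,"rx":0.4,"ry":0.1,"rz":0,"jaw":0.8},
  ],
  grip_force=60,
)

```text
time: 22.55
eef_pos: [0.4995, 0.3158, 0.1308]
tool_rot: [0.219, 0.976, -0.003, -0.002]
contact_force: [-10.0, -5.6, 28.5]
gripper_width: 0.0225
grasp_force: 113.6
```

```bash
python3 - <<'E'
from rk import *
for i in range(4): read_camera("top")
s=sense(); print(s["time"],np.round(s["eef_pos"],4),np.round(s["contact_force"],1)); delta([.5015,.3173,.131],Rr,s)
E
```

```text
22.75 [0.5012 0.3168 0.1323] [-0.4 -0.5 -0.9]
DELTA t [-0.0001  0.0006  0.0013] r [-0.13 -0.01 -0.05]
```

Request:
apply_moves(
  deltas=[
    {"tx":0,"ty":0,"tz":0.0005,"rx":0,"ry":0,"rz":0,"jaw":0.8},
    {"tx":0,"ty":0,"tz":0.001,"rx":0,"ry":0,"rz":0,"jaw":0.8},
    {"tx":0,"ty":0,"tz":0.001,"rx":0,"ry":0,"rz":0,"jaw":0.8},
    {"tx":0,"ty":0,"tz":0.001,"rx":0,"ry":0,"rz":0,"jaw":0.8},
  ],
)

```text
time: 23.15
eef_pos: [0.501, 0.3169, 0.1315]
tool_rot: [0.219, 0.976, -0.001, -0.0]
contact_force: [0.7, -0.1, -1.0]
gripper_width: 0.0233
grasp_force: 110.0
```

Request:
apply_moves(
  deltas=[
    {"tx":0,"ty":0,"tz":0.0005,"rx":0,"ry":0,"rz":0,"jaw":0.2},
    {"tx":0,"ty":0,"tz":0.0005,"rx":0,"ry":0,"rz":0,"jaw":-0.3},
    {"tx":0,"ty":0,"tz":0.0,"rx":0,"ry":0,"rz":0,"jaw":-1},
    {"tx":0,"ty":0,"tz":0,"rx":0,"ry":0,"rz":0,"jaw":-1},
    {"tx":0,"ty":0,"tz":0,"rx":0,"ry":0,"rz":0,"jaw":-1},
    {"tx":0,"ty":0,"tz":-0.02,"rx":0,"ry":0,"rz":0,"jaw":-1},
    {"tx":0,"ty":0,"tz":-0.06,"rx":0,"ry":0,"rz":0,"jaw":-1},
    {"tx":0,"ty":0,"tz":-0.1,"rx":0,"ry":0,"rz":0,"jaw":-1},
  ],
)

```text
time: 23.95
eef_pos: [0.5007, 0.3166, 0.232]
tool_rot: [0.219, 0.976, -0.002, -0.001]
contact_force: [0.1, 0.8, 1.0]
gripper_width: 0.0854
grasp_force: 0.0
```

Request:
apply_moves(
  deltas=[
    {"tx":0,"ty":0,"tz":-0.04,"rx":0,"ry":0,"rz":0,"jaw":-1},
    {"tx":0,"ty":0,"tz":-0.08,"rx":0,"ry":0,"rz":0,"jaw":-1},
    {"tx":0,"ty":0,"tz":-0.1,"rx":0,"ry":0,"rz":0,"jaw":-1},
    {"tx":0,"ty":0,"tz":-0.1,"rx":0,"ry":0,"rz":0,"jaw":-1},
    {"tx":0,"ty":0,"tz":-0.1,"rx":0,"ry":0,"rz":0,"jaw":-1},
  ],
)

```text
time: 24.45
eef_pos: [0.5009, 0.3171, 0.3311]
tool_rot: [0.219, 0.976, -0.001, -0.001]
contact_force: [-0.1, 0.6, -0.4]
gripper_width: 0.0851
grasp_force: 0.0
```

```bash
python3 - <<'E'
from rk import *
s,c,im,d=shot("w15"); print(s["time"],np.round(s["eef_pos"],4),np.round(s["contact_force"],1)); P=cloud(c,d)
m=(np.linalg.norm(P[...,:2]-[.502,.317],axis=2)<.025)&(P[...,2]>.178)&(P[...,2]<.2); cn=max(cv2.findContours(m.astype('u1'),0,1)[0],key=cv2.contourArea).reshape(-1,2); print("pin",m.sum(),np.median(P[m],axis=0).round(4),cv2.minAreaRect((onplane(c,cn,.185)[:,:2]*1000).astype('f4')))
im,dd=read_camera("scene"); P=cloud(cam("scene"),dd)
t=P.reshape(-1,3); t=t[(t[:,2]>.09)&(t[:,2]<.106)&(t[:,0]>.42)&(t[:,0]<.6)&(abs(t[:,1]+.078)<.035)]; print("tab",np.percentile(t,[3,97],axis=0).round(3).tolist())
for n,xy,z in (("tin",(.514,-.219),.061),("B",(.3895,-.1675),.09),("C",(.367,-.049),.042)):
    m=(np.linalg.norm(P[...,:2]-xy,axis=2)<.05)&(P[...,2]>z)&(P[...,2]<z+.02); X=P[m]; print(n,((X.min(0)+X.max(0))/2).round(4),np.ptp(X,axis=0).round(3))
E
```

```text
24.45 [0.5009 0.3171 0.3311] [-0.1  0.6 -0.4]
pin 751 [0.5018 0.3164 0.1849] ((501.6962585449219, 316.4926452636719), (23.432884216308594, 24.070146560668945), 64.78104400634766)
tab [[0.469, -0.099, 0.092], [0.483, -0.058, 0.102]]
tin [ 0.5156 -0.2175  0.0677] [0.045 0.051 0.013]Traceback (most recent call last):
  File "<stdin>", line 7, in <module>
    return umr_minimum(a, axis, None, out, keepdims, initial, where)
ValueError: zero-size array to reduction operation minimum which has no identity
```

```bash
python3 - <<'E'
from rk import *
im,dd=read_camera("top"); P=cloud(cam("top"),dd)
ok=True
for n,xy,z in (("tin",(.514,-.219),.061),("B",(.3895,-.1675),.09),("C",(.367,-.049),.042)):
    m=(np.linalg.norm(P[...,:2]-xy,axis=2)<.05)&(P[...,2]>z)&(P[...,2]<z+.02); X=P[m]; print(n,((X.min(0)+X.max(0))/2).round(4) if len(X) else "hidden")
t=P.reshape(-1,3); t=t[(t[:,2]>.09)&(t[:,2]<.106)&(t[:,0]>.42)&(t[:,0]<.6)&(abs(t[:,1]+.078)<.035)]; print("tab top",np.percentile(t,[3,97],axis=0).round(3).tolist())
E
```

```text
tin [ 0.5125 -0.2184  0.0683]
B [ 0.3889 -0.1685  0.1002]
C [ 0.3673 -0.0488  0.0501]
tab top [[0.468, -0.097, 0.092], [0.48, -0.062, 0.102]]
```

Everything is in place, so I'm handing in.

```bash
python3 -c "
from station import sign_off
print(sign_off())"
```

```text
the job is handed in; nothing more can be done
None
```

The job is handed in at about 24.5 s: the 50 mm tin stands upright right of the drawer's path, the latch was tripped with the pin (tilt eased 4° to stay off joint limits), the drawer is drawn to its stop, and the pin is back upright in its rack hole; the other two tins have not moved, though I did not re-measure the gouges, strop, mallet or brush, and joints 6 and 7 reached their limits to within rounding on the first insertion attempt.

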